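# Clear up the mosaic corner of the art-room table

### The arm

A 6-joint arm with a two-finger parallel gripper is mounted at the origin on the work surface. World frame = base frame: x ahead of the robot, y to its left, z up, the work surface at z = 0. Lengths are in m, angles in degrees, forces in N, time in s.
With the tool pointing down it reaches from about 0.3 to 0.825 m from the base axis. Payload 5.4 kg.
Tool frame: the origin (TCP) lies midway between the tips of the shut fingers; the grasp point (between the pads) lies 19 mm behind it; z points along the fingers, y is the line along which they close (so a half turn about z gives the same grasp; the last joint's range is limited). The gripper opens to 92 mm and grips with 3 to 60 N. Pads are 20 mm wide; open, the fingers measure 128 mm over their backs; the gripper's body (75 mm by 189 mm) begins 69 mm behind the grasp point.
Start: joints at [-79.59, 9.076, 91.501, -0, 79.423, -12.038], TCP at [0.22, -0.531, 0.215] pointing down, gripper open.
Joint ranges: [-166.64, 166.64], [-54.1, 131.32], [10.49, 154.53], [-73.88, 253.88], [9.74, 151.15], [-171.62, 171.62]. Speed limits (degrees/s): [147.25, 147.25, 180, 180, 180, 180].

### API

Orientations are given as a 3x3 rotation matrix whose columns are the frame's x, y, z axes.
In Python, from cell import status, vision, ticket gives the robot as it stands.
- The arm moves only by the tool carry_out, never from a script. Its argument "motion" is a list of rows, each an object of numbers: "dx", "dy", "dz": the shift along the tool's x, y, z in m; "spin": the turn about the tool's z in rad. A call has 1 to 5 rows; each row is the pose to reach, as a shift and turn from the pose commanded when the call began, along the tool's axes at that moment; what a row does not reach only later rows make up. A row lasts 1/10 s, in which the tool goes at most 50 mm and 8.59 degrees, less where a joint would pass 70% of its speed; a pose out of reach is approached as far as the arm can. A call with a gripper value outside its range is refused whole. "hand" is the opening, from 0 (shut) to 1 (fully open), set as the call begins (left out, the last holds). The fingers move at their own pace and stop on an object; "squeeze" is the grip in N (left out, the last holds). Time passes only in rows, so rows that repeat a pose let the fingers close. It gives the time, the measured TCP pose, the force, the opening and the grip force at its end, in the units of the state.
- status.get_state(): the state, without advancing time (a new reading comes with each control period).
- vision.snapshot(name): name is "side" or "top"; returns a dict with "color" (420x560x3 uint8, red, green, blue), "z_map" (420x560 float32, m along the optical axis (not along the pixel's ray), 0 where there is no reading), "K" (3x3 intrinsics, pixels), "k1" (the pictures are not rectified: a ray, as slopes to the right and down, at radius r is drawn at 1 + k1 r^2 times it, then the intrinsics apply), "camera_from_world" (4x4, takes a point from world to camera coordinates). Camera axes: x right, y down, z forward; pixel columns grow to the right and rows downward; lengths in m; the calibration is good to about 2 mm. A picture is of the moment at which its call begins.
- ticket.finish_job(): hands the job in; it is judged then, once.
Trained networks look in a picture, given as the dict that the camera call returned (one of the last four; its "shot" number tells which), for a name from the list of things; names that differ only in an ending like _2 or _b are one class to them, and where a whole thing is asked for, a point or a joint stands for the part that bears it (a point fixed in the world has none). Each returns a list of dicts, best first, with "p" (0 to 1); they miss things now and then, are a little off and sometimes report something else, mostly with a low value. They report only what shows in the picture. A call takes as long as a camera call.
- vision.trace(picture, target): "region" (420x560 bool, what is visible of it) and "rect" ([left, top, right, bottom] in pixels, round what is visible of it).
The state is a dict: "time": time; "joints": joint angles; "qvel": joint speeds; "tau": joint torques, N m; "eef_pos": TCP position; "tool_rot": TCP orientation; "wrist_force": force on the tool from outside, world axes, zero at the start; "wrist_torque": the same for the moment, N m; "width": finger opening in m; "grip_force": force on a finger pad.
Only numpy, scipy, OpenCV 4.12 (cv2) and the standard library are available. Lean on these libraries where they do the work, as an engineer would, in place of code of your own. Each camera call takes 0.05 s, during which the arm holds its last target. There are 200 camera calls.

### The job

Clear up after the mosaic session: put every stray mosaic piece lying on the table into the orange scoop tray with the others, then carry the tray to the white tub and tip them all in over its open front. Put the empty tray down flat, inside and square with the green taped rectangle, and stand every paint pot upright inside the round mark of its own colour by the far edge. Leave the glue bottle and the paint tube where they are.

Things in the scene. Friction and masses are not known exactly. Their poses are not given: they have to be found in the camera images.
- tray: orange scoop tray 130 (x) x 90 mm (y), floor 4 mm thick, walls 25 mm high at the sides and back (+x); the front (-x) is open, with no lip: there it pours. Black handle bar lengthwise over its middle line, from a post at the back wall forward to x = -18 mm, 14 mm wide (y), 60 to 76 mm above the underside; the floor ahead of it is open from above. 0.2 kg. Origin: centre of the underside; z up
- tray_handle (a point): point in the middle of the handle bar's height, straight above the tray's origin (68 mm above the underside): the place to grip, near the centre of mass
- tray_lip (a point): middle of the open front edge of the tray floor, where the pieces slide out
- tub: round white open plastic tub, fixed to the table, 90 mm high, outside radius 80 mm at the rim and 68 mm at the base, wall 4 mm, inside floor 5 mm up. Origin: centre of its underside
- outline: rectangle of green tape flat on the table at the right, the tray's storage place: inside 160 mm (along its x) x 120 mm (along its y). Origin: its centre, on the table top
- stray1: red glazed mosaic piece, 22 x 22 x 12 mm, 14 g, lying loose on the table at the start (it may be absent). Origin: centre of its underside
- stray2: black glazed mosaic piece, 22 x 22 x 12 mm, 14 g, lying loose on the table at the start (it may be absent). Origin: centre of its underside
- stray3: terracotta brown glazed mosaic piece, 22 x 22 x 12 mm, 14 g, lying loose on the table at the start (it may be absent). Origin: centre of its underside
- load1: blue glazed mosaic piece, 22 x 22 x 12 mm, 14 g, lying in the scoop tray at the start. Origin: centre of its underside
- load2: green glazed mosaic piece, 22 x 22 x 12 mm, 14 g, lying in the scoop tray at the start. Origin: centre of its underside
- load3: white glazed mosaic piece, 22 x 22 x 12 mm, 14 g, lying in the scoop tray at the start. Origin: centre of its underside
- pot_red: red paint pot with a white lid that has a red dot: closed cylinder 55 mm in diameter, 55 mm high, 0.15 kg (it may be absent). Origin: centre of its underside
- spot_red: flat round mark on the table by the far edge, 90 mm across, white with a red rim and a red dot. Origin: its centre, on the table top
- pot_yellow: yellow paint pot with a white lid that has a yellow dot: closed cylinder 55 mm in diameter, 55 mm high, 0.15 kg (it may be absent). Origin: centre of its underside
- spot_yellow: flat round mark on the table by the far edge, 90 mm across, white with a yellow rim and a yellow dot. Origin: its centre, on the table top
- pot_blue: blue paint pot with a white lid that has a blue dot: closed cylinder 55 mm in diameter, 55 mm high, 0.15 kg (it may be absent). Origin: centre of its underside
- spot_blue: flat round mark on the table by the far edge, 90 mm across, white with a blue rim and a blue dot. Origin: its centre, on the table top
- pot_green: green paint pot with a white lid that has a green dot: closed cylinder 55 mm in diameter, 55 mm high, 0.15 kg (it may be absent). Origin: centre of its underside
- spot_green: flat round mark on the table by the far edge, 90 mm across, white with a green rim and a green dot. Origin: its centre, on the table top
- glue: white glue bottle, 54 mm in diameter, 150 mm high, standing; not part of the job, to be left where it is. Origin: centre of its underside
- paint_tube: blue paint tube with a white cap, 120 mm long, 30 x 22 mm, lying; not part of the job, to be left where it is. Origin: centre of its underside

How it is judged (in metres and radians):
On the way, in this order (a step that is already met when the one before it is completed fails the run):
1. every stray piece lies in the tray (x of stray1 in the frame of tray between -0.072 and 0.066 m and y of stray1 in the frame of tray between -0.046 and 0.046 m and z of stray1 in the frame of tray between -0.004 and 0.045 m and x of stray2 in the frame of tray between -0.072 and 0.066 m and y of stray2 in the frame of tray between -0.046 and 0.046 m and z of stray2 in the frame of tray between -0.004 and 0.045 m and x of stray3 in the frame of tray between -0.072 and 0.066 m and y of stray3 in the frame of tray between -0.046 and 0.046 m and z of stray3 in the frame of tray between -0.004 and 0.045 m and angle between tray's own z axis and vertical below 0.35 rad), for 0.2 s.
2. the tray is lifted with all the pieces in it (all of step 1 and x of load1 in the frame of tray between -0.072 and 0.066 m and y of load1 in the frame of tray between -0.046 and 0.046 m and z of load1 in the frame of tray between -0.004 and 0.045 m and x of load2 in the frame of tray between -0.072 and 0.066 m and y of load2 in the frame of tray between -0.046 and 0.046 m and z of load2 in the frame of tray between -0.004 and 0.045 m and x of load3 in the frame of tray between -0.072 and 0.066 m and y of load3 in the frame of tray between -0.046 and 0.046 m and z of load3 in the frame of tray between -0.004 and 0.045 m and height (world z) of tray above 0.04 m), for 0.1 s.
3. the tray is tipped over the tub, its open front edge above the mouth (angle between tray's own z axis and vertical above 0.5 rad and horizontal distance between tray_lip and tub below 0.085 m and height (world z) of tray_lip above 0.04 m), for 0.1 s.
At the end, for the whole second after the job is handed in: every piece lies in the tub (within 78 mm of its axis, below 75 mm); the tray lies flat, centred within 25 mm on the taped rectangle and within 0.3 rad of square, either way round; every paint pot present stands upright within 20 mm of the centre of the mark of its colour; all at rest (horizontal distance between each of stray1, stray2, stray3, load1, load2, load3 and tub below 0.078 m and height (world z) of each of stray1, stray2, stray3, load1, load2, load3 below 0.075 m and linear speed of each of stray1, stray2, stray3, load1, load2, load3, tray, pot_red, pot_yellow, pot_blue, pot_green below 0.03 m/s and horizontal distance between tray and outline below 0.025 m and height (world z) of each of tray, pot_red, pot_yellow, pot_blue, pot_green below 0.01 m and angle between each of tray, pot_red, pot_yellow, pot_blue, pot_green's own z axis and vertical below 0.1 rad and angle between the x axis of tray and the x axis of outline, either way round below 0.3 rad and horizontal distance between pot_red and spot_red below 0.02 m and horizontal distance between pot_yellow and spot_yellow below 0.02 m and horizontal distance between pot_blue and spot_blue below 0.02 m and horizontal distance between pot_green and spot_green below 0.02 m); the robot touches nothing.
It fails at once if the glue is moved more than 40 mm or knocked over (distance of glue from where it was at the start of the episode above 0.04 m or angle between glue's own z axis and vertical above 0.5 rad).
It fails at once if the paint tube is moved more than 40 mm or knocked over (distance of paint_tube from where it was at the start of the episode above 0.04 m or angle between paint_tube's own z axis and vertical above 0.5 rad).
Of stray1, stray2, stray3 only 2 to 3 are there at a start; the rules pass over those that are not, and their reading is None.
Of pot_red, pot_yellow, pot_blue, pot_green only 3 to 4 are there at a start; the rules pass over those that are not, and their reading is None.
At some moment in a run one of pot_red, pot_yellow, pot_blue, pot_green may be knocked a few centimetres aside while the robot is not near it.
It also fails if it takes over 208 s, if anything falls off the work surface, if the arm or the gripper's body presses on something with over 40 N, if the wrist force passes 120 N, or if a joint passes its speed limit or range.

## Working session

There is one attempt and no reset: what is moved stays moved. The work goes in short steps, Python scripts to look and compute and a tool call to move; the robot and the scene stay as the last step left them, time stands still between calls to the robot, and variables do not carry over. Pictures are saved under pics/ and viewed, at most 14 in all, crops included, and the job is handed in when it is done.

Besides the shell and the picture viewer there is one more tool, called after "Call:" as name(argument=value, ...) on one line, values as JSON. carry_out: Moves the arm, as the interface text tells. Its arguments: {"type":"object","properties":{"motion":{"type":"array","items":{"type":"object","properties":{"dx":{"type":"number"},"dy":{"type":"number"},"dz":{"type":"number"},"spin":{"type":"number"}}}},"hand":{"type":"number"},"squeeze":{"type":"number"}},"required":["motion"]}

```bash
ls; mkdir -p pics
cat > h.py <<'E'
import numpy as np, cv2
from cell import status, vision, ticket
def pts(s, mask):
    v,u=np.nonzero(mask & (s["z_map"]>0)); z=s["z_map"][v,u].astype(float)
    K=np.array(s["K"]); k1=s["k1"]
    d=np.stack([(u-K[0,2])/K[0,0],(v-K[1,2])/K[1,1]],1); n=d.copy()
    for _ in range(8): n=d/(1+k1*(n**2).sum(1,keepdims=True))
    c=np.c_[n*z[:,None],z,np.ones(len(z))]
    return (c@np.linalg.inv(np.array(s["camera_from_world"])).T)[:,:3]
def save(s,n): cv2.imwrite(f"pics/{n}.png",cv2.cvtColor(s["color"],cv2.COLOR_RGB2BGR))
def find(s,name,k=1):
    out=[]
    for r in vision.trace(s,name)[:k]:
        p=pts(s,np.array(r["region"]))
        if len(p)<4: continue
        m=p.copy(); top=p[p[:,2]>np.percentile(p[:,2],95)-0.006]
        rc=cv2.minAreaRect((top[:,:2]*1000).astype(np.float32))
        out.append(dict(name=name,p=round(r["p"],2),n=len(p),med=np.median(p,0).round(3),top=round(float(np.percentile(p[:,2],95)),3),c=np.round(np.array(rc[0])/1000,4),wh=np.round(rc[1],0),a=round(rc[2],0),rect=r["rect"]))
    return out
E
python3 - <<'E'
from h import *
a=vision.snapshot("top"); b=vision.snapshot("side")
save(a,"top0"); save(b,"side0")
N="tray tub outline stray1 stray2 stray3 load1 load2 load3 pot_red pot_yellow pot_blue pot_green spot_red spot_yellow spot_blue spot_green glue paint_tube".split()
for s in (a,b):
    print(np.linalg.inv(s["camera_from_world"])[:3,3])
    for n in N:
        for o in find(s,n,2): print(*o.values())
print(status.get_state())
E
```

```text
pics
[0.35537302 0.01756596 0.92525989]
tray 0.76 1869 [ 0.443 -0.031  0.004] 0.075 [ 0.4753 -0.0272] [82. 14.] 6.0 [281.1, 220.9, 325.1, 283.9]
tub 0.65 3979 [ 0.635 -0.187  0.013] 0.088 [ 0.6202 -0.1756] [154. 158.] 44.0 [326.5, 141.5, 402.0, 213.1]
tub 0.41 634 [ 0.395 -0.203  0.02 ] 0.023 [ 0.4012 -0.2027] [116.  28.] 22.0 [367.0, 246.4, 392.0, 300.8]
outline 0.72 983 [ 0.444 -0.368  0.   ] 0.003 [ 0.4435 -0.3692] [142. 180.] 85.0 [413.4, 218.6, 474.2, 296.5]
outline 0.34 1979 [ 0.445 -0.03   0.004] 0.075 [ 0.4753 -0.0272] [82. 14.] 6.0 [275.6, 220.7, 325.1, 280.5]
stray1 0.65 988 [0.639 0.193 0.   ] 0.003 [0.6397 0.1927] [88. 88.] 45.0 [191.9, 160.3, 226.0, 195.1]
stray1 0.6 75 [0.43  0.33  0.011] 0.014 [0.4313 0.3324] [22. 18.] 67.0 [143.0, 261.5, 153.2, 271.5]
stray2 0.65 988 [0.639 0.193 0.   ] 0.003 [0.6397 0.1927] [88. 88.] 45.0 [191.9, 160.3, 226.0, 195.1]
stray2 0.6 75 [0.43  0.33  0.011] 0.014 [0.4313 0.3324] [22. 18.] 67.0 [143.0, 261.5, 153.2, 271.5]
stray3 0.65 988 [0.639 0.193 0.   ] 0.003 [0.6397 0.1927] [88. 88.] 45.0 [191.9, 160.3, 226.0, 195.1]
stray3 0.6 75 [0.4
[... 5455 characters left out ...]
,
        7.94227560e+01, -1.20383592e+01]), 'qvel': array([-0.02885469,  0.0071679 , -0.05565941, -0.03678667,  0.03694974,
       -0.01013083]), 'tau': array([-7.01201657e-05, -3.85568476e+01, -3.22356534e+01,  7.00575253e-02,
        3.07450793e-02,  7.42339630e-07]), 'eef_pos': array([ 0.21953779, -0.5314351 ,  0.21462673]), 'tool_rot': array([[ 9.24230386e-01,  3.81835294e-01,  2.76798743e-05],
       [ 3.81835295e-01, -9.24230385e-01, -4.63607425e-05],
       [ 7.88041315e-06,  5.34171599e-05, -9.99999999e-01]]), 'wrist_force': array([ 0.18848946,  0.31751412, -0.45121849]), 'wrist_torque': array([-0.00452026, -0.01394717,  0.03146964]), 'grip_force': 0.0, 'width': 0.09161477107539104}
```

View pics/top0.png

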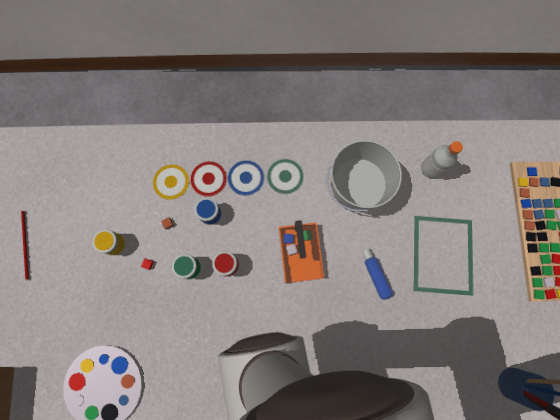

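View pics/side0.png

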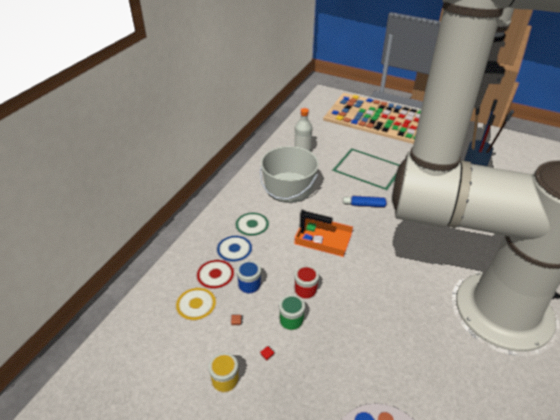

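Top view: red stray at (147,264), brown at (167,223), and no black one. All four pots are present: red (225,264), green (185,266), blue (207,210) and yellow (106,242). The tray sits at (302,252) with its handle to the back (+x) and its open front towards the robot. The side view agrees. I'll square the tool to the world axes and move towards the red stray.

Call:
carry_out(motion=[{"dx": 0.04, "dy": -0.016, "spin": 0.1}, {"dx": 0.08, "dy": -0.032, "spin": 0.2}, {"dx": 0.12, "dy": -0.048, "spin": 0.3}, {"dx": 0.16, "dy": -0.064, "spin": 0.392}, {"dx": 0.2, "dy": -0.08, "spin": 0.392}], hand=0.5, squeeze=15)

```text
invalid input
```

Call:
carry_out(motion=[{"dx": 0.04, "dy": -0.016, "dz": 0, "spin": 0.1}, {"dx": 0.08, "dy": -0.032, "dz": 0, "spin": 0.2}, {"dx": 0.12, "dy": -0.048, "dz": 0, "spin": 0.3}, {"dx": 0.16, "dy": -0.064, "dz": 0, "spin": 0.392}, {"dx": 0.2, "dy": -0.08, "dz": 0, "spin": 0.392}], hand=0.5, squeeze=15)

```text
time: 2.5
eef_pos: [0.3749, -0.3798, 0.2148]
tool_rot: [[1.0, -0.003, 0.0], [-0.003, -1.0, -0.0], [0.0, 0.0, -1.0]]
wrist_force: [1.1, 0.2, -0.1]
width: 0.0538
grip_force: 0.0
```

Call:
carry_out(motion=[{"dx": 0.005, "dy": -0.048, "dz": 0, "spin": 0}, {"dx": 0.01, "dy": -0.096, "dz": 0, "spin": 0}, {"dx": 0.015, "dy": -0.144, "dz": 0, "spin": 0}, {"dx": 0.02, "dy": -0.192, "dz": 0, "spin": 0}, {"dx": 0.025, "dy": -0.24, "dz": 0, "spin": 0}])

```text
time: 3.0
eef_pos: [0.3988, -0.1393, 0.2148]
tool_rot: [[1.0, -0.001, 0.001], [-0.001, -1.0, -0.0], [0.001, 0.0, -1.0]]
wrist_force: [0.8, 0.5, -0.2]
width: 0.0463
grip_force: 0.0
```

Call:
carry_out(motion=[{"dx": 0.005, "dy": -0.048, "dz": 0, "spin": 0}, {"dx": 0.01, "dy": -0.096, "dz": 0, "spin": 0}, {"dx": 0.015, "dy": -0.144, "dz": 0, "spin": 0}, {"dx": 0.02, "dy": -0.192, "dz": 0, "spin": 0}, {"dx": 0.025, "dy": -0.24, "dz": 0, "spin": 0}])

```text
time: 3.5
eef_pos: [0.4239, 0.1009, 0.215]
tool_rot: [[1.0, -0.0, 0.001], [-0.0, -1.0, -0.0], [0.001, 0.0, -1.0]]
wrist_force: [1.2, 1.3, -0.2]
width: 0.046
grip_force: 0.0
```

Call:
carry_out(motion=[{"dx": 0.002, "dy": -0.047, "dz": 0, "spin": 0}, {"dx": 0.004, "dy": -0.094, "dz": 0, "spin": 0}, {"dx": 0.006, "dy": -0.141, "dz": 0, "spin": 0}, {"dx": 0.007, "dy": -0.188, "dz": 0.02, "spin": 0}, {"dx": 0.007, "dy": -0.234, "dz": 0.05, "spin": 0}])

```text
time: 4.0
eef_pos: [0.4321, 0.3308, 0.1692]
tool_rot: [[1.0, 0.001, 0.004], [0.001, -1.0, 0.002], [0.004, -0.002, -1.0]]
wrist_force: [1.0, -0.3, 0.6]
width: 0.0462
grip_force: 0.0
```

Call:
carry_out(motion=[{"dx": 0, "dy": 0, "dz": 0.045, "spin": 0}, {"dx": 0, "dy": 0, "dz": 0.09, "spin": 0}, {"dx": 0, "dy": 0, "dz": 0.13, "spin": 0}, {"dx": 0, "dy": 0, "dz": 0.159, "spin": 0}, {"dx": 0, "dy": 0, "dz": 0.159, "spin": 0}])

```text
time: 4.5
eef_pos: [0.4271, 0.3261, 0.0045]
tool_rot: [[1.0, -0.0, -0.009], [-0.0, -1.0, -0.004], [-0.009, 0.004, -1.0]]
wrist_force: [-1.1, -0.4, -1.0]
width: 0.0458
grip_force: 0.0
```

Call:
carry_out(motion=[{"dx": 0, "dy": 0, "dz": 0, "spin": 0}, {"dx": 0, "dy": 0, "dz": 0, "spin": 0}, {"dx": 0, "dy": 0, "dz": 0, "spin": 0}, {"dx": 0, "dy": 0, "dz": 0, "spin": 0}, {"dx": 0, "dy": 0, "dz": 0, "spin": 0}], hand=0)

```text
time: 5.0
eef_pos: [0.4339, 0.3288, 0.0124]
tool_rot: [[1.0, 0.0, 0.006], [0.0, -1.0, 0.002], [0.006, -0.002, -1.0]]
wrist_force: [-0.3, -1.8, 9.8]
width: 0.008
grip_force: 4.7
```

Call:
carry_out(motion=[{"dx": 0, "dy": 0, "dz": 0, "spin": 0}, {"dx": 0, "dy": 0, "dz": -0.02, "spin": 0}, {"dx": 0, "dy": 0, "dz": -0.06, "spin": 0}, {"dx": 0, "dy": 0, "dz": -0.1, "spin": 0}, {"dx": 0, "dy": 0, "dz": -0.12, "spin": 0}])

```text
time: 5.5
eef_pos: [0.4334, 0.329, 0.1343]
tool_rot: [[1.0, -0.0, 0.007], [-0.0, -1.0, 0.003], [0.007, -0.003, -1.0]]
wrist_force: [0.4, 0.6, 0.1]
width: 0.0003
grip_force: 0.0
```

Run:
```python
from h import *
a=vision.snapshot("top"); b=vision.snapshot("side")
big=lambda s,x,y: cv2.resize(s["color"][y:y+130,x:x+180],(720,520),interpolation=cv2.INTER_CUBIC)
save(dict(color=big(b,180,270)),"s1")
for s in (a,b):
    for o in find(s,"stray1",4): print(*o.values())
st=status.get_state();print(st["eef_pos"],st["joints"],st["tool_rot"][:,2],st["qvel"])
```

```text
stray1 0.65 1974 [ 0.445 -0.031  0.004] 0.075 [ 0.4759 -0.0272] [81. 14.] 6.0 [274.4, 221.2, 323.9, 279.2]
stray1 0.61 59 [0.528 0.299 0.011] 0.016 [0.527  0.2973] [21. 10.] 19.0 [232.0, 318.3, 241.1, 328.5]
stray1 0.53 263 [ 0.383 -0.196  0.017] 0.023 [ 0.4    -0.1966] [114.  30.] 22.0 [342.5, 198.3, 388.4, 208.1]
stray1 0.42 121 [0.433 0.334 0.012] 0.015 [0.4332 0.3313] [22. 21.] 70.0 [257.8, 345.2, 271.3, 361.6]
[0.43109647 0.32789397 0.12910644] [ 2.44676850e+01  8.80855387e+00  1.01872330e+02 -7.71634468e-04
  6.92557163e+01  1.14479418e+02] [ 1.01238063e-03  4.46841931e-04 -9.99999388e-01] [0.0236074  1.94165362 1.83121843 0.08547774 0.07467741 0.01003717]
```

View pics/s1.png

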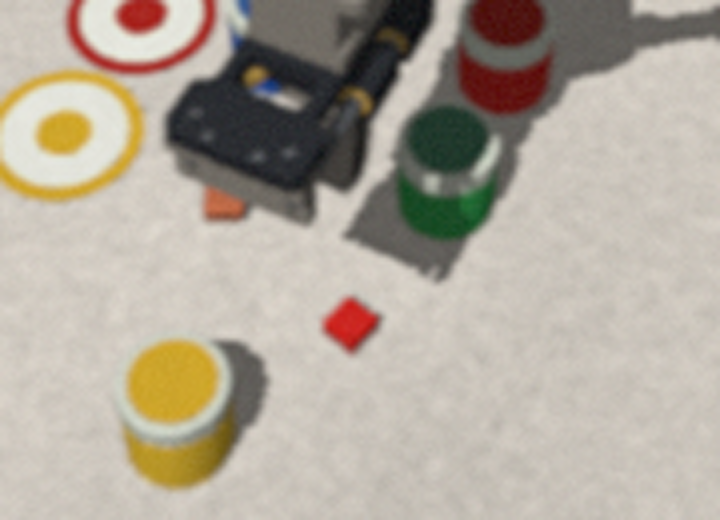

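The red piece is still at its place, (350,325) in the crop. The fingertips slipped off it because they sat too high and were not aligned. I'll retry lower, turned to its faces.

Call:
carry_out(motion=[{"dx": 0.001, "dy": -0.003, "dz": 0, "spin": 0.12}, {"dx": 0.001, "dy": -0.003, "dz": 0.03, "spin": 0.24}, {"dx": 0.001, "dy": -0.003, "dz": 0.06, "spin": 0.34}, {"dx": 0.001, "dy": -0.003, "dz": 0.09, "spin": 0.34}, {"dx": 0.001, "dy": -0.003, "dz": 0.1, "spin": 0.34}], hand=0.5)

```text
time: 6.2
eef_pos: [0.4279, 0.3289, 0.0237]
tool_rot: [[0.943, -0.334, -0.009], [-0.334, -0.943, -0.004], [-0.007, 0.007, -1.0]]
wrist_force: [-0.4, 0.1, 0.0]
width: 0.0384
grip_force: 0.0
```

Call:
carry_out(motion=[{"dx": 0, "dy": 0, "dz": 0, "spin": 0}, {"dx": 0, "dy": 0, "dz": 0.01, "spin": 0}, {"dx": 0, "dy": 0, "dz": 0.02, "spin": 0}, {"dx": 0, "dy": 0, "dz": 0.022, "spin": 0}, {"dx": 0, "dy": 0, "dz": 0.022, "spin": 0}])

```text
time: 6.7
eef_pos: [0.4319, 0.3308, 0.0068]
tool_rot: [[0.943, -0.334, -0.0], [-0.334, -0.943, -0.0], [-0.0, 0.0, -1.0]]
wrist_force: [-0.1, 0.4, 0.1]
width: 0.0461
grip_force: 0.0
```

Call:
carry_out(motion=[{"dx": 0, "dy": 0, "dz": 0, "spin": 0}, {"dx": 0, "dy": 0, "dz": 0, "spin": 0}, {"dx": 0, "dy": 0, "dz": 0, "spin": 0}])

```text
time: 7.0
eef_pos: [0.4323, 0.331, 0.0073]
tool_rot: [[0.943, -0.334, 0.001], [-0.334, -0.943, 0.0], [0.001, -0.001, -1.0]]
wrist_force: [0.2, -0.7, -0.6]
width: 0.0458
grip_force: 0.0
```

Call:
carry_out(motion=[{"dx": 0, "dy": 0, "dz": 0.003, "spin": 0}, {"dx": 0, "dy": 0, "dz": 0.006, "spin": 0}, {"dx": 0, "dy": 0, "dz": 0.006, "spin": 0}, {"dx": 0, "dy": 0, "dz": 0.006, "spin": 0}])

```text
time: 7.4
eef_pos: [0.4318, 0.3308, 0.0006]
tool_rot: [[0.943, -0.334, -0.001], [-0.334, -0.943, -0.0], [-0.0, 0.0, -1.0]]
wrist_force: [-0.9, -0.2, 0.1]
width: 0.0462
grip_force: 0.0
```

Call:
carry_out(motion=[{"dx": 0, "dy": 0, "dz": 0, "spin": 0}, {"dx": 0, "dy": 0, "dz": 0, "spin": 0}, {"dx": 0, "dy": 0, "dz": 0, "spin": 0}, {"dx": 0, "dy": 0, "dz": 0, "spin": 0}, {"dx": 0, "dy": 0, "dz": 0, "spin": 0}], hand=0)

```text
time: 7.9
eef_pos: [0.432, 0.3308, 0.0009]
tool_rot: [[0.943, -0.334, -0.0], [-0.334, -0.943, 0.0], [-0.0, -0.0, -1.0]]
wrist_force: [0.8, 0.4, -0.4]
width: 0.0215
grip_force: 15.0
```

Call:
carry_out(motion=[{"dx": 0, "dy": 0, "dz": -0.03, "spin": -0.1}, {"dx": 0, "dy": 0, "dz": -0.06, "spin": -0.2}, {"dx": 0, "dy": 0, "dz": -0.09, "spin": -0.3}, {"dx": 0, "dy": 0, "dz": -0.12, "spin": -0.4}, {"dx": 0, "dy": 0, "dz": -0.13, "spin": -0.445}])

```text
time: 8.4
eef_pos: [0.4339, 0.3318, 0.1347]
tool_rot: [[0.994, 0.108, 0.005], [0.108, -0.994, 0.003], [0.006, -0.002, -1.0]]
wrist_force: [-0.4, 0.1, 0.2]
width: 0.0217
grip_force: 15.0
```

Call:
carry_out(motion=[{"dx": -0.006, "dy": 0.035, "dz": 0, "spin": 0}, {"dx": -0.012, "dy": 0.075, "dz": 0, "spin": 0}, {"dx": -0.018, "dy": 0.115, "dz": 0, "spin": 0}, {"dx": -0.024, "dy": 0.155, "dz": 0, "spin": 0}, {"dx": -0.03, "dy": 0.195, "dz": 0, "spin": 0}])

```text
time: 8.9
eef_pos: [0.4222, 0.1324, 0.1309]
tool_rot: [[0.994, 0.105, 0.0], [0.105, -0.994, -0.0], [0.0, 0.0, -1.0]]
wrist_force: [0.0, -0.8, 0.2]
width: 0.0217
grip_force: 15.0
```

Call:
carry_out(motion=[{"dx": -0.006, "dy": 0.04, "dz": 0, "spin": 0}, {"dx": -0.012, "dy": 0.08, "dz": 0, "spin": 0}, {"dx": -0.018, "dy": 0.12, "dz": 0, "spin": 0}, {"dx": -0.025, "dy": 0.146, "dz": 0, "spin": 0}, {"dx": -0.025, "dy": 0.146, "dz": 0.02, "spin": 0}])

```text
time: 9.4
eef_pos: [0.4151, -0.0176, 0.1132]
tool_rot: [[0.995, 0.1, 0.006], [0.1, -0.995, -0.003], [0.006, 0.004, -1.0]]
wrist_force: [-0.3, 0.7, 0.2]
width: 0.0219
grip_force: 15.0
```

Call:
carry_out(motion=[{"dx": 0, "dy": 0, "dz": 0.03, "spin": 0}, {"dx": 0, "dy": 0, "dz": 0.06, "spin": 0}, {"dx": 0, "dy": 0, "dz": 0.07, "spin": 0}, {"dx": 0, "dy": 0, "dz": 0.07, "spin": 0}, {"dx": 0, "dy": 0, "dz": 0.07, "spin": 0}])

```text
time: 9.9
eef_pos: [0.4138, -0.0142, 0.0419]
tool_rot: [[0.994, 0.105, 0.001], [0.105, -0.994, -0.0], [0.001, 0.001, -1.0]]
wrist_force: [0.1, -0.4, 0.3]
width: 0.022
grip_force: 15.0
```

Call:
carry_out(motion=[{"dx": 0, "dy": 0, "dz": 0.006, "spin": 0}, {"dx": 0, "dy": 0, "dz": 0.012, "spin": 0}, {"dx": 0, "dy": 0, "dz": 0.012, "spin": 0}])

```text
time: 10.2
eef_pos: [0.4126, -0.0139, 0.0285]
tool_rot: [[0.995, 0.105, -0.001], [0.105, -0.995, 0.0], [-0.001, -0.0, -1.0]]
wrist_force: [-0.4, -0.3, -0.4]
width: 0.0218
grip_force: 15.0
```

Call:
carry_out(motion=[{"dx": 0, "dy": 0, "dz": 0, "spin": 0}, {"dx": 0, "dy": 0, "dz": 0, "spin": 0}, {"dx": 0, "dy": 0, "dz": 0, "spin": 0}, {"dx": 0, "dy": 0, "dz": -0.04, "spin": 0}, {"dx": 0, "dy": 0, "dz": -0.08, "spin": 0}], hand=0.4)

```text
time: 10.7
eef_pos: [0.4116, -0.0136, 0.1089]
tool_rot: [[0.995, 0.105, -0.003], [0.105, -0.995, 0.001], [-0.003, -0.002, -1.0]]
wrist_force: [1.1, -0.1, 0.3]
width: 0.0369
grip_force: 0.0
```

Run:
```python
from h import *
b=vision.snapshot("side")
save(dict(color=cv2.resize(b["color"][190:350,200:380],(720,640)[:2] if 0 else (675,600),interpolation=cv2.INTER_CUBIC)),"s2")
for n in("stray1","pot_blue"):
  for o in find(b,n,4): print(*o.values())
print(status.get_state()["eef_pos"])
```

```text
stray1 0.54 112 [0.529 0.295 0.012] 0.015 [0.5295 0.2922] [21. 24.] 29.0 [231.2, 311.8, 242.3, 328.9]
pot_blue 0.71 651 [0.546 0.202 0.054] 0.058 [0.5517 0.1914] [53. 52.] 44.0 [236.8, 259.4, 259.3, 293.5]
[ 0.41541265 -0.01483659  0.11170612]
```

View pics/s2.png

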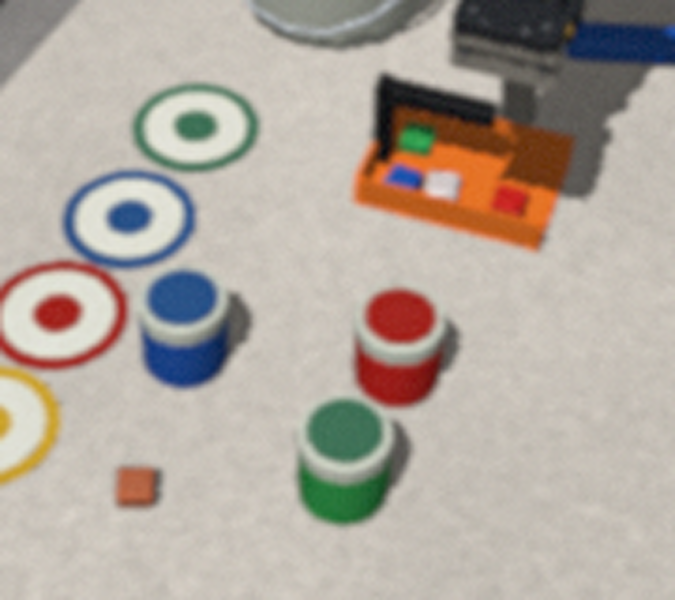

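The red piece lies in the tray at crop (510,200). The brown piece is at crop (137,487), turned about 25°.

Call:
carry_out(motion=[{"dx": 0.018, "dy": -0.036, "dz": 0, "spin": 0}, {"dx": 0.036, "dy": -0.072, "dz": 0, "spin": 0}, {"dx": 0.054, "dy": -0.108, "dz": 0, "spin": 0}, {"dx": 0.073, "dy": -0.145, "dz": 0, "spin": 0}], hand=0.5)

```text
time: 11.25
eef_pos: [0.4697, 0.1393, 0.1073]
tool_rot: [[0.995, 0.104, -0.002], [0.104, -0.995, -0.0], [-0.002, -0.0, -1.0]]
wrist_force: [-0.2, 0.1, 0.7]
width: 0.0463
grip_force: 0.0
```

Call:
carry_out(motion=[{"dx": 0.018, "dy": -0.036, "dz": 0, "spin": -0.1}, {"dx": 0.036, "dy": -0.072, "dz": 0, "spin": -0.2}, {"dx": 0.054, "dy": -0.108, "dz": 0, "spin": -0.3}, {"dx": 0.073, "dy": -0.146, "dz": 0, "spin": -0.33}, {"dx": 0.073, "dy": -0.146, "dz": 0.03, "spin": -0.33}])

```text
time: 11.75
eef_pos: [0.5315, 0.2956, 0.0814]
tool_rot: [[0.905, 0.425, 0.009], [0.425, -0.905, 0.004], [0.009, 0.0, -1.0]]
wrist_force: [0.1, -0.8, 0.6]
width: 0.0461
grip_force: 0.0
```

Call:
carry_out(motion=[{"dx": 0, "dy": 0, "dz": 0.03, "spin": 0}, {"dx": 0, "dy": 0, "dz": 0.05, "spin": 0}, {"dx": 0, "dy": 0, "dz": 0.05, "spin": 0}, {"dx": 0, "dy": 0, "dz": 0.05, "spin": 0}, {"dx": 0, "dy": 0, "dz": 0.05, "spin": 0}])

```text
time: 12.25
eef_pos: [0.5286, 0.2909, 0.03]
tool_rot: [[0.907, 0.421, 0.002], [0.421, -0.907, 0.001], [0.002, 0.0, -1.0]]
wrist_force: [0.4, 0.8, 1.1]
width: 0.0455
grip_force: 0.0
```

Call:
carry_out(motion=[{"dx": 0, "dy": 0, "dz": 0.01, "spin": 0}, {"dx": 0, "dy": 0, "dz": 0.02, "spin": 0}, {"dx": 0, "dy": 0, "dz": 0.027, "spin": 0}, {"dx": 0, "dy": 0, "dz": 0.028, "spin": 0}, {"dx": 0, "dy": 0, "dz": 0.028, "spin": 0}])

```text
time: 12.75
eef_pos: [0.5276, 0.2906, 0.0005]
tool_rot: [[0.907, 0.421, -0.0], [0.421, -0.907, -0.0], [-0.0, -0.0, -1.0]]
wrist_force: [1.0, -1.0, -0.1]
width: 0.046
grip_force: 0.0
```

Call:
carry_out(motion=[{"dx": 0, "dy": 0, "dz": 0, "spin": 0}, {"dx": 0, "dy": 0, "dz": 0, "spin": 0}, {"dx": 0, "dy": 0, "dz": 0, "spin": 0}, {"dx": 0, "dy": 0, "dz": 0, "spin": 0}, {"dx": 0, "dy": 0, "dz": 0, "spin": 0}], hand=0)

```text
time: 13.25
eef_pos: [0.5277, 0.2906, 0.0009]
tool_rot: [[0.907, 0.421, -0.0], [0.421, -0.907, 0.0], [-0.0, -0.0, -1.0]]
wrist_force: [-0.6, -0.1, 0.1]
width: 0.0223
grip_force: 15.0
```

Call:
carry_out(motion=[{"dx": 0, "dy": 0, "dz": -0.03, "spin": 0.1}, {"dx": 0, "dy": 0, "dz": -0.06, "spin": 0.2}, {"dx": 0, "dy": 0, "dz": -0.09, "spin": 0.3}, {"dx": 0, "dy": 0, "dz": -0.12, "spin": 0.33}, {"dx": 0, "dy": 0, "dz": -0.13, "spin": 0.33}])

```text
time: 13.75
eef_pos: [0.5298, 0.2913, 0.1347]
tool_rot: [[0.994, 0.105, 0.006], [0.105, -0.995, 0.002], [0.006, -0.001, -1.0]]
wrist_force: [1.5, 0.7, -0.0]
width: 0.022
grip_force: 15.0
```

Call:
carry_out(motion=[{"dx": -0.015, "dy": 0.034, "dz": 0, "spin": 0}, {"dx": -0.03, "dy": 0.068, "dz": 0, "spin": 0}, {"dx": -0.045, "dy": 0.102, "dz": 0, "spin": 0}, {"dx": -0.06, "dy": 0.136, "dz": 0, "spin": 0}, {"dx": -0.073, "dy": 0.166, "dz": 0, "spin": 0}])

```text
time: 14.25
eef_pos: [0.4711, 0.1165, 0.1297]
tool_rot: [[0.994, 0.106, -0.002], [0.106, -0.994, -0.0], [-0.002, -0.0, -1.0]]
wrist_force: [1.3, 0.2, -0.4]
width: 0.0217
grip_force: 15.0
```

Call:
carry_out(motion=[{"dx": -0.015, "dy": 0.034, "dz": 0, "spin": 0}, {"dx": -0.03, "dy": 0.068, "dz": 0, "spin": 0}, {"dx": -0.045, "dy": 0.102, "dz": 0, "spin": 0}, {"dx": -0.06, "dy": 0.136, "dz": 0, "spin": 0}, {"dx": -0.07, "dy": 0.161, "dz": 0, "spin": 0}])

```text
time: 14.75
eef_pos: [0.4184, -0.051, 0.1299]
tool_rot: [[0.995, 0.105, -0.001], [0.105, -0.995, 0.0], [-0.001, -0.0, -1.0]]
wrist_force: [-1.2, -0.9, 0.7]
width: 0.022
grip_force: 15.0
```

Call:
carry_out(motion=[{"dx": 0, "dy": 0, "dz": 0.04, "spin": 0}, {"dx": 0, "dy": 0, "dz": 0.08, "spin": 0}, {"dx": 0, "dy": 0, "dz": 0.09, "spin": 0}, {"dx": 0, "dy": 0, "dz": 0.09, "spin": 0}, {"dx": 0, "dy": 0, "dz": 0.09, "spin": 0}])

```text
time: 15.25
eef_pos: [0.4206, -0.0497, 0.0419]
tool_rot: [[0.994, 0.105, 0.001], [0.105, -0.994, -0.001], [0.001, 0.001, -1.0]]
wrist_force: [0.5, 1.2, 0.2]
width: 0.0216
grip_force: 15.0
```

Call:
carry_out(motion=[{"dx": 0, "dy": 0, "dz": 0.006, "spin": 0}, {"dx": 0, "dy": 0, "dz": 0.011, "spin": 0}, {"dx": 0, "dy": 0, "dz": 0.011, "spin": 0}])

```text
time: 15.55
eef_pos: [0.4197, -0.0494, 0.0298]
tool_rot: [[0.994, 0.105, -0.0], [0.105, -0.994, 0.0], [-0.0, -0.0, -1.0]]
wrist_force: [-1.0, -0.5, 0.3]
width: 0.0216
grip_force: 15.0
```

Call:
carry_out(motion=[{"dx": 0, "dy": 0, "dz": 0, "spin": 0}, {"dx": 0, "dy": 0, "dz": 0, "spin": 0}, {"dx": 0, "dy": 0, "dz": 0, "spin": 0}, {"dx": 0, "dy": 0, "dz": -0.045, "spin": 0}, {"dx": 0, "dy": 0, "dz": -0.09, "spin": 0}], hand=0.4)

```text
time: 16.05
eef_pos: [0.4182, -0.0489, 0.1198]
tool_rot: [[0.995, 0.104, -0.004], [0.104, -0.995, 0.002], [-0.004, -0.002, -1.0]]
wrist_force: [1.9, -0.3, 0.7]
width: 0.0369
grip_force: 0.0
```

Call:
carry_out(motion=[{"dx": 0, "dy": 0.04, "dz": -0.04, "spin": 0}, {"dx": 0, "dy": 0.08, "dz": -0.05, "spin": 0}, {"dx": 0, "dy": 0.12, "dz": -0.05, "spin": 0}, {"dx": 0, "dy": 0.15, "dz": -0.05, "spin": 0}])

```text
time: 16.45
eef_pos: [0.4359, -0.2014, 0.1711]
tool_rot: [[0.995, 0.103, 0.002], [0.103, -0.995, -0.002], [0.002, 0.002, -1.0]]
wrist_force: [-0.4, 0.9, -0.1]
width: 0.0367
grip_force: 0.0
```

Run:
```python
from h import *
a=vision.snapshot("top");b=vision.snapshot("side")
im=np.hstack([cv2.resize(s["color"][y:y+110,x:x+80],(400,550),interpolation=cv2.INTER_CUBIC) for s,x,y in((a,265,195),(b,280,180))])
save(dict(color=im),"s3")
for s in(a,b):
  for n in("tray","tub"):
    for o in find(s,n,1): print(*o.values())
  p=pts(s,np.ones((420,560),bool)); near=np.hypot(p[:,0]-.455,p[:,1]+.028)<.12
  h=p[near&(p[:,2]>.066)&(p[:,2]<.085)]; print("handle",cv2.minAreaRect((h[:,:2]*1000).astype(np.float32)),len(h))
  w=p[near&(p[:,2]>.020)&(p[:,2]<.03)]; print("walls",cv2.minAreaRect((w[:,:2]*1000).astype(np.float32)),len(w))
print(status.get_state()["eef_pos"])
```

```text
tray 0.75 1696 [ 0.449 -0.031  0.004] 0.075 [ 0.4759 -0.0272] [81. 14.] 6.0 [279.2, 221.4, 327.0, 281.0]
tub 0.83 4130 [ 0.635 -0.187  0.01 ] 0.089 [ 0.6202 -0.1756] [157. 157.] 43.0 [328.7, 135.9, 403.8, 211.4]
handle ((476.32257080078125, -27.14691925048828), (81.64472961425781, 14.043137550354004), 5.879403114318848) 242
walls ((452.5473937988281, -29.778522491455078), (129.92535400390625, 90.0434799194336), 5.913477420806885) 220
tray 0.96 1669 [ 0.458 -0.021  0.011] 0.076 [ 0.4778 -0.0251] [84. 19.] 7.0 [293.2, 205.0, 352.2, 255.0]
tub 0.95 2698 [ 0.626 -0.191  0.051] 0.09 [ 0.6218 -0.1733] [158. 160.] 54.0 [260.1, 146.7, 320.2, 202.9]
handle ((477.7738952636719, -25.042415618896484), (84.0593490600586, 19.330202102661133), 7.381608486175537) 224
walls ((454.1538391113281, -26.33245849609375), (129.25689697265625, 95.02300262451172), 5.412774562835693) 220
[ 0.43516688 -0.19765241  0.16956403]
```

View pics/s3.png

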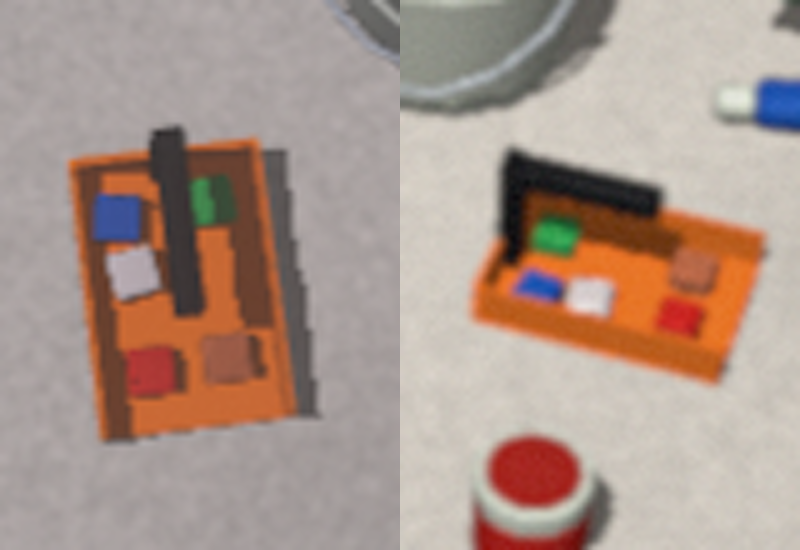

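Both strays are in the tray: red at crop (152,370), brown at (230,357). Now grip the handle slightly behind the centre of mass and lift carefully.

Call:
carry_out(motion=[{"dx": 0.015, "dy": -0.042, "dz": 0, "spin": 0}, {"dx": 0.03, "dy": -0.084, "dz": 0, "spin": 0}, {"dx": 0.045, "dy": -0.126, "dz": 0, "spin": 0}, {"dx": 0.061, "dy": -0.167, "dz": 0, "spin": 0}, {"dx": 0.061, "dy": -0.167, "dz": 0.03, "spin": 0}], hand=0.5, squeeze=60)

```text
time: 17.25
eef_pos: [0.482, -0.0215, 0.1434]
tool_rot: [[0.994, 0.112, 0.009], [0.112, -0.994, -0.001], [0.009, 0.002, -1.0]]
wrist_force: [-0.1, -0.6, 1.1]
width: 0.046
grip_force: 0.0
```

Call:
carry_out(motion=[{"dx": 0, "dy": 0, "dz": 0.02, "spin": 0}, {"dx": 0, "dy": 0, "dz": 0.04, "spin": 0}, {"dx": 0, "dy": 0, "dz": 0.04, "spin": 0}, {"dx": 0, "dy": 0, "dz": 0.04, "spin": 0}])

```text
time: 17.65
eef_pos: [0.4783, -0.0255, 0.1001]
tool_rot: [[0.994, 0.106, -0.0], [0.106, -0.994, 0.0], [-0.0, -0.0, -1.0]]
wrist_force: [0.3, -0.4, -0.8]
width: 0.046
grip_force: 0.0
```

Call:
carry_out(motion=[{"dx": 0, "dy": 0, "dz": 0.02, "spin": 0}, {"dx": 0, "dy": 0, "dz": 0.04, "spin": 0}, {"dx": 0, "dy": 0, "dz": 0.05, "spin": 0}, {"dx": 0, "dy": 0, "dz": 0.05, "spin": 0}, {"dx": 0, "dy": 0, "dz": 0.05, "spin": 0}])

```text
time: 18.15
eef_pos: [0.4794, -0.0264, 0.0509]
tool_rot: [[0.995, 0.105, 0.002], [0.105, -0.995, -0.0], [0.001, 0.001, -1.0]]
wrist_force: [-0.5, -0.4, 0.2]
width: 0.0459
grip_force: 0.0
```

Call:
carry_out(motion=[{"dx": 0, "dy": 0, "dz": 0, "spin": 0}, {"dx": 0, "dy": 0, "dz": 0, "spin": 0}, {"dx": 0, "dy": 0, "dz": 0, "spin": 0}, {"dx": 0, "dy": 0, "dz": 0, "spin": 0}, {"dx": 0, "dy": 0, "dz": 0, "spin": 0}], hand=0)

```text
time: 18.65
eef_pos: [0.4788, -0.0261, 0.0501]
tool_rot: [[0.995, 0.104, 0.0], [0.104, -0.995, 0.0], [0.0, -0.0, -1.0]]
wrist_force: [-0.2, 0.6, 1.4]
width: 0.0137
grip_force: 60.0
```

Call:
carry_out(motion=[{"dx": 0, "dy": 0, "dz": 0, "spin": 0}, {"dx": 0, "dy": 0, "dz": -0.004, "spin": 0}, {"dx": 0, "dy": 0, "dz": -0.008, "spin": 0}, {"dx": 0, "dy": 0, "dz": -0.012, "spin": 0}, {"dx": 0, "dy": 0, "dz": -0.012, "spin": 0}])

```text
time: 19.15
eef_pos: [0.4789, -0.0264, 0.0624]
tool_rot: [[0.995, 0.105, 0.001], [0.105, -0.995, -0.0], [0.001, 0.0, -1.0]]
wrist_force: [1.0, 0.5, -3.3]
width: 0.0132
grip_force: 60.0
```

```bash
cat >> h.py <<'E'
def look(name,x,y,w,h):
    s=vision.snapshot("side"); f=min(800/w,600/h)
    save(dict(color=cv2.resize(s["color"][y:y+h,x:x+w],(int(w*f),int(h*f)),interpolation=cv2.INTER_CUBIC)),name); return s
E
python3 - <<'E'
from h import *
s=look("s4",270,150,110,110)
p=pts(s,np.array(vision.trace(s,"tray")[0]["region"]))
print(np.percentile(p[:,2],[1,5,25,50,95]))
E
```

```text
[-0.00067646  0.01317686  0.01672712  0.02086755  0.07839186]
```

View pics/s4.png

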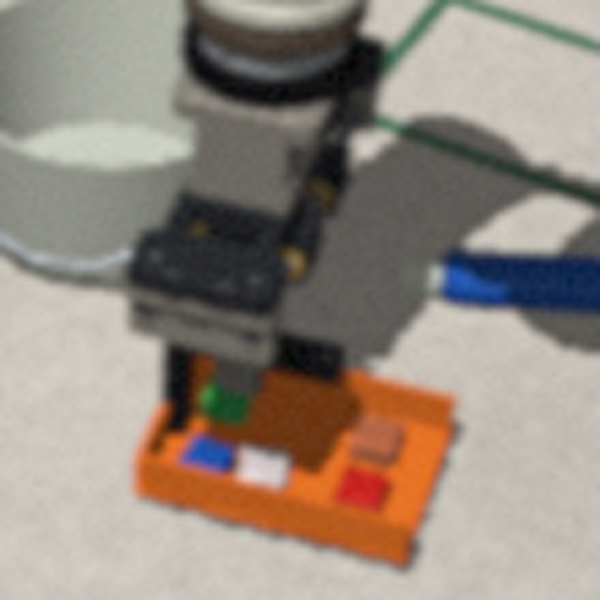

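The tray hangs level with all five pieces in it. I'll lift it and carry it slowly over the tub.

Call:
carry_out(motion=[{"dx": 0, "dy": 0, "dz": -0.015, "spin": 0}, {"dx": 0, "dy": 0, "dz": -0.04, "spin": 0}, {"dx": 0, "dy": 0, "dz": -0.07, "spin": 0}, {"dx": 0, "dy": 0, "dz": -0.095, "spin": 0}, {"dx": 0, "dy": 0, "dz": -0.108, "spin": 0}])

```text
time: 19.75
eef_pos: [0.4796, -0.0266, 0.1721]
tool_rot: [[0.995, 0.105, 0.003], [0.105, -0.995, -0.001], [0.003, 0.001, -1.0]]
wrist_force: [1.1, 0.1, -3.2]
width: 0.0134
grip_force: 60.0
```

Call:
carry_out(motion=[{"dx": 0.008, "dy": 0.008, "dz": 0, "spin": 0}, {"dx": 0.024, "dy": 0.023, "dz": 0, "spin": 0}, {"dx": 0.043, "dy": 0.041, "dz": 0, "spin": 0}, {"dx": 0.062, "dy": 0.059, "dz": 0, "spin": 0}, {"dx": 0.081, "dy": 0.077, "dz": 0, "spin": 0}])

```text
time: 20.25
eef_pos: [0.5673, -0.0952, 0.1672]
tool_rot: [[0.995, 0.104, -0.003], [0.104, -0.995, 0.001], [-0.003, -0.001, -1.0]]
wrist_force: [0.6, -0.3, -3.1]
width: 0.0132
grip_force: 60.0
```

Call:
carry_out(motion=[{"dx": 0.02, "dy": 0.019, "dz": 0, "spin": 0}, {"dx": 0.04, "dy": 0.038, "dz": 0, "spin": 0}, {"dx": 0.06, "dy": 0.058, "dz": 0, "spin": 0}, {"dx": 0.077, "dy": 0.074, "dz": 0, "spin": 0}, {"dx": 0.089, "dy": 0.086, "dz": 0, "spin": 0}])

```text
time: 20.75
eef_pos: [0.665, -0.1719, 0.1663]
tool_rot: [[0.995, 0.104, -0.003], [0.104, -0.995, 0.001], [-0.003, -0.002, -1.0]]
wrist_force: [0.4, -0.5, -3.5]
width: 0.0137
grip_force: 60.0
```

Call:
carry_out(motion=[{"dx": 0, "dy": 0, "dz": 0, "spin": 0}, {"dx": 0, "dy": 0, "dz": 0.005, "spin": 0}, {"dx": 0, "dy": 0, "dz": 0.012, "spin": 0}, {"dx": 0, "dy": 0, "dz": 0.012, "spin": 0}, {"dx": 0, "dy": 0, "dz": 0.012, "spin": 0}])

```text
time: 21.25
eef_pos: [0.6641, -0.1699, 0.1572]
tool_rot: [[0.994, 0.105, -0.001], [0.105, -0.994, 0.001], [-0.001, -0.001, -1.0]]
wrist_force: [0.3, -0.1, -2.6]
width: 0.0129
grip_force: 60.0
```

Run:
```python
from h import *
look("s5",220,80,140,130)
```

```text
(no output)
```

View pics/s5.png

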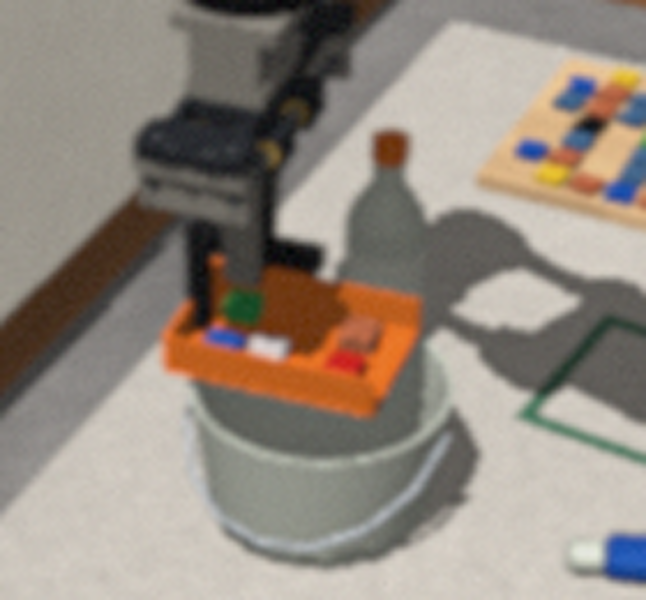

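The tray is level over the tub, its front edge at crop (400,355) above the mouth. I'll loosen the grip so that its front swings down.

Call:
carry_out(motion=[{"dx": 0, "dy": 0, "dz": 0, "spin": 0}, {"dx": 0, "dy": 0, "dz": 0, "spin": 0}, {"dx": 0, "dy": 0, "dz": 0, "spin": 0}], squeeze=8)

```text
time: 21.6
eef_pos: [0.6648, -0.1706, 0.1582]
tool_rot: [[0.995, 0.105, 0.0], [0.105, -0.995, -0.0], [0.0, 0.0, -1.0]]
wrist_force: [0.0, 0.2, -2.8]
width: 0.0143
grip_force: 8.0
```

```bash
cat >> h.py <<'E'
def tilt(s=None):
    s=s or vision.snapshot("side"); h=cv2.cvtColor(s["color"],cv2.COLOR_RGB2HSV)
    m=(h[...,0]>5)&(h[...,0]<16)&(h[...,1]>190)&(h[...,2]>60)
    n,l,st,_=cv2.connectedComponentsWithStats(m.astype(np.uint8)); i=1+np.argmax(st[1:,4])
    p=pts(s,l==i); q=cv2.fitLine
    w=p[p[:,1]>np.percentile(p[:,1],75)]  # near (+y) wall
    sl=np.polyfit(w[:,0],w[:,2],1)[0]
    lo=p[np.argsort(p[:,2])[:15]].mean(0)
    return "tilt",np.degrees(np.arctan(sl)).round(1),"n",len(p),"lowest",lo.round(3),"mean",p.mean(0).round(3)
E
python3 -c "
from h import *
print(tilt())"
```

```text
('tilt', np.float64(-0.1), 'n', 792, 'lowest', array([ 0.632, -0.184,  0.11 ]), 'mean', array([ 0.629, -0.171,  0.12 ]))
```

Call:
carry_out(motion=[{"dx": 0, "dy": 0, "dz": 0, "spin": 0}, {"dx": 0, "dy": 0, "dz": 0, "spin": 0}, {"dx": 0, "dy": 0, "dz": 0, "spin": 0}, {"dx": 0, "dy": 0, "dz": 0, "spin": 0}], squeeze=4)

```text
time: 22.05
eef_pos: [0.6647, -0.1705, 0.1578]
tool_rot: [[0.995, 0.105, -0.0], [0.105, -0.995, 0.0], [-0.0, -0.0, -1.0]]
wrist_force: [-0.1, -0.6, -2.7]
width: 0.0139
grip_force: 4.0
```

```bash
python3 -c "
from h import *
print(tilt())"
```

```text
('tilt', np.float64(8.7), 'n', 752, 'lowest', array([ 0.596, -0.196,  0.096]), 'mean', array([ 0.638, -0.17 ,  0.113]))
```

Call:
carry_out(motion=[{"dx": 0, "dy": 0, "dz": 0, "spin": 0}, {"dx": 0, "dy": 0, "dz": 0, "spin": 0}, {"dx": 0, "dy": 0, "dz": 0, "spin": 0}, {"dx": 0, "dy": 0, "dz": 0, "spin": 0}])

```text
time: 22.5
eef_pos: [0.6647, -0.1706, 0.1579]
tool_rot: [[0.995, 0.105, 0.0], [0.105, -0.995, 0.0], [0.0, -0.0, -1.0]]
wrist_force: [-0.5, 0.1, -3.1]
width: 0.0137
grip_force: 4.0
```

```bash
python3 -c "
from h import *
print(tilt())"
```

```text
('tilt', np.float64(10.0), 'n', 754, 'lowest', array([ 0.596, -0.19 ,  0.096]), 'mean', array([ 0.639, -0.169,  0.113]))
```

Call:
carry_out(motion=[{"dx": 0, "dy": 0, "dz": 0, "spin": 0}, {"dx": 0, "dy": 0, "dz": 0, "spin": 0}, {"dx": 0, "dy": 0, "dz": 0, "spin": 0}], squeeze=3.3)

```text
time: 22.85
eef_pos: [0.6647, -0.1705, 0.1579]
tool_rot: [[0.995, 0.105, -0.0], [0.105, -0.995, 0.0], [0.0, -0.0, -1.0]]
wrist_force: [0.1, -0.3, -3.6]
width: 0.0143
grip_force: 3.3
```

```bash
python3 -c "
from h import *
print(tilt())"
```

```text
('tilt', np.float64(9.6), 'n', 748, 'lowest', array([ 0.594, -0.184,  0.096]), 'mean', array([ 0.639, -0.169,  0.113]))
```

At 4 N the tray sags only to 10° and stays there. I'll lower it a little and push the lip against the near inside wall, so that it tips about the pads.

Call:
carry_out(motion=[{"dx": -0.003, "dy": 0, "dz": 0.006, "spin": 0}, {"dx": -0.007, "dy": 0, "dz": 0.013, "spin": 0}, {"dx": -0.012, "dy": 0, "dz": 0.019, "spin": 0}, {"dx": -0.017, "dy": 0, "dz": 0.019, "spin": 0}, {"dx": -0.022, "dy": 0, "dz": 0.019, "spin": 0}], squeeze=4)

```text
time: 23.4
eef_pos: [0.6421, -0.1728, 0.1385]
tool_rot: [[0.995, 0.105, -0.001], [0.105, -0.995, 0.0], [-0.001, -0.0, -1.0]]
wrist_force: [-0.1, -0.4, -3.9]
width: 0.0141
grip_force: 4.0
```

Call:
carry_out(motion=[{"dx": -0.005, "dy": 0, "dz": -0.002, "spin": 0}, {"dx": -0.01, "dy": 0, "dz": -0.005, "spin": 0}, {"dx": -0.015, "dy": 0, "dz": -0.008, "spin": 0}, {"dx": -0.02, "dy": 0, "dz": -0.011, "spin": 0}, {"dx": -0.02, "dy": 0, "dz": -0.011, "spin": 0}])

```text
time: 23.9
eef_pos: [0.6236, -0.1759, 0.1518]
tool_rot: [[0.995, 0.105, 0.003], [0.105, -0.995, -0.002], [0.003, 0.002, -1.0]]
wrist_force: [3.4, -2.8, 0.2]
width: 0.0142
grip_force: 4.0
```

Run:
```python
from h import *
s=look("s6",220,80,140,130); print(tilt(s))
```

```text
('tilt', np.float64(20.0), 'n', 717, 'lowest', array([ 0.573, -0.191,  0.074]), 'mean', array([ 0.615, -0.173,  0.101]))
```

View pics/s6.png

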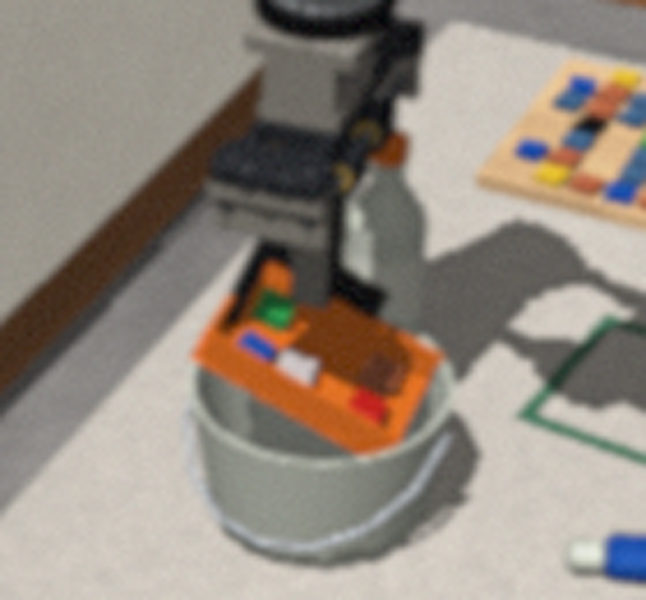

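It tips as planned: about 20°, with the lip inside at crop (400,440) and all pieces still in the tray. Continuing the push.

Call:
carry_out(motion=[{"dx": -0.005, "dy": 0, "dz": -0.002, "spin": 0}, {"dx": -0.01, "dy": 0, "dz": -0.004, "spin": 0}, {"dx": -0.015, "dy": 0, "dz": -0.006, "spin": 0}, {"dx": -0.02, "dy": 0, "dz": -0.008, "spin": 0}, {"dx": -0.02, "dy": 0, "dz": -0.008, "spin": 0}])

```text
time: 24.45
eef_pos: [0.6043, -0.1779, 0.1596]
tool_rot: [[0.995, 0.105, 0.004], [0.105, -0.995, -0.002], [0.004, 0.002, -1.0]]
wrist_force: [5.0, -2.2, 3.1]
width: 0.014
grip_force: 4.0
```

Call:
carry_out(motion=[{"dx": -0.005, "dy": 0, "dz": -0.001, "spin": 0}, {"dx": -0.01, "dy": 0, "dz": -0.002, "spin": 0}, {"dx": -0.015, "dy": 0, "dz": -0.004, "spin": 0}, {"dx": -0.02, "dy": 0, "dz": -0.006, "spin": 0}, {"dx": -0.02, "dy": 0, "dz": -0.006, "spin": 0}])

```text
time: 24.95
eef_pos: [0.5827, -0.1794, 0.1642]
tool_rot: [[0.995, 0.104, -0.0], [0.104, -0.995, -0.0], [-0.0, 0.0, -1.0]]
wrist_force: [3.3, -2.7, 3.1]
width: 0.0142
grip_force: 4.0
```

Run:
```python
from h import *
s=look("s7",220,80,140,130); print(tilt(s))
```

```text
('tilt', np.float64(44.3), 'n', 1033, 'lowest', array([ 0.578, -0.195,  0.08 ]), 'mean', array([ 0.614, -0.176,  0.126]))
```

View pics/s7.png

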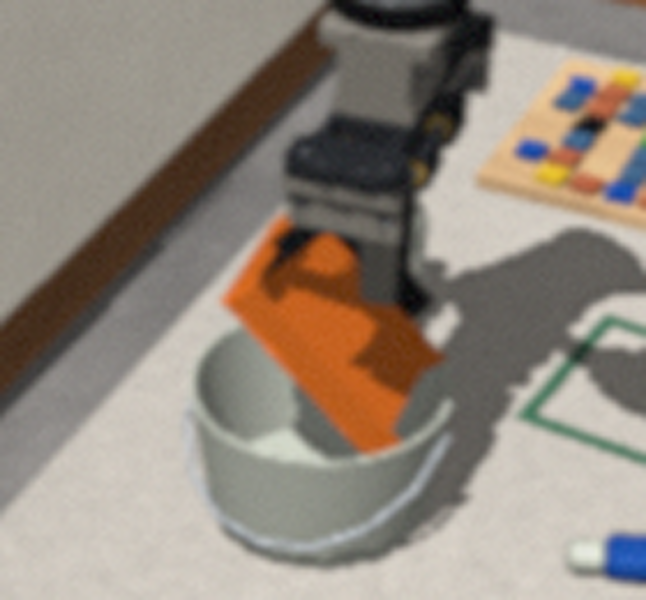

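The tray is at 44° and empty. Its pieces slid into the tub under it, at crop (330,420). I'll back off, lift, carry it to the outline, and flatten it by setting the lip on the table and arcing the grip down and back.

Call:
carry_out(motion=[{"dx": 0.008, "dy": 0, "dz": -0.01, "spin": 0}, {"dx": 0.012, "dy": 0, "dz": -0.03, "spin": 0}, {"dx": 0.012, "dy": 0, "dz": -0.055, "spin": 0}, {"dx": 0.012, "dy": 0, "dz": -0.08, "spin": 0}, {"dx": 0.012, "dy": 0, "dz": -0.1, "spin": 0}], squeeze=12)

```text
time: 25.5
eef_pos: [0.5933, -0.1766, 0.2625]
tool_rot: [[0.994, 0.105, -0.006], [0.105, -0.994, 0.004], [-0.006, -0.004, -1.0]]
wrist_force: [0.3, -0.1, -3.4]
width: 0.0137
grip_force: 12.0
```

Call:
carry_out(motion=[{"dx": -0.025, "dy": 0.02, "dz": 0, "spin": 0}, {"dx": -0.053, "dy": 0.041, "dz": 0, "spin": 0}, {"dx": -0.08, "dy": 0.061, "dz": 0, "spin": 0}, {"dx": -0.106, "dy": 0.081, "dz": 0, "spin": 0}])

```text
time: 25.9
eef_pos: [0.4954, -0.2683, 0.261]
tool_rot: [[0.994, 0.105, -0.006], [0.105, -0.994, 0.005], [-0.005, -0.006, -1.0]]
wrist_force: [0.4, 0.2, -3.0]
width: 0.0136
grip_force: 12.0
```

Call:
carry_out(motion=[{"dx": -0.03, "dy": 0.023, "dz": 0, "spin": 0.05}, {"dx": -0.06, "dy": 0.046, "dz": 0, "spin": 0.1}, {"dx": -0.085, "dy": 0.065, "dz": 0, "spin": 0.15}, {"dx": -0.106, "dy": 0.081, "dz": 0, "spin": 0.19}, {"dx": -0.106, "dy": 0.081, "dz": 0, "spin": 0.19}])

```text
time: 26.4
eef_pos: [0.3979, -0.3612, 0.2612]
tool_rot: [[0.996, -0.09, -0.005], [-0.089, -0.996, 0.006], [-0.006, -0.005, -1.0]]
wrist_force: [-0.1, -0.2, -2.4]
width: 0.0138
grip_force: 12.0
```

Run:
```python
from h import *
a=vision.snapshot("top")
for n in("load1","outline"):
  for o in find(a,n,5): print(*o.values())
c=pts(a,np.ones((420,560),bool)); d=np.hypot(c[:,0]-.6205,c[:,1]+.1745)<.06
print("tub floor heights",np.percentile(c[d,2],[5,50,80,90,95,100]).round(3))
print(tilt(),status.get_state()["eef_pos"])
f=cv2.resize(a["color"][130:300,320:480],(560,595),interpolation=cv2.INTER_CUBIC); save(dict(color=f),"s8")
```

```text
outline 0.94 951 [ 0.42  -0.325  0.   ] 0.003 [ 0.4436 -0.3697] [145. 180.] 85.0 [411.3, 216.9, 474.3, 293.9]
outline 0.24 82 [ 0.582 -0.179  0.016] 0.019 [ 0.5832 -0.1804] [21. 21.] 24.0 [354.8, 195.0, 366.6, 202.4]
tub floor heights [0.001 0.004 0.006 0.015 0.018 0.049]
('tilt', np.float64(40.6), 'n', 1084, 'lowest', array([ 0.45 , -0.69 , -0.002]), 'mean', array([ 0.429, -0.366,  0.219])) [ 0.40127275 -0.35964713  0.26258736]
```

View pics/s8.png

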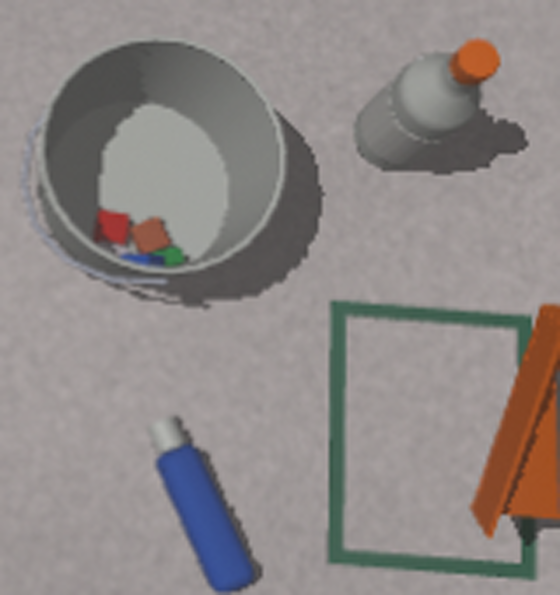

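Tub: the red, brown, blue and green pieces show at crop (113,227), (152,236), (140,258) and (170,257). White is probably hidden by the rim, so I'll check later. The outline is at about -4°. Going down.

Call:
carry_out(motion=[{"dx": 0, "dy": 0, "dz": 0.035, "spin": 0}, {"dx": 0, "dy": 0, "dz": 0.07, "spin": 0}, {"dx": 0, "dy": 0, "dz": 0.105, "spin": 0}, {"dx": 0, "dy": 0, "dz": 0.135, "spin": 0}, {"dx": 0, "dy": 0, "dz": 0.15, "spin": 0}])

```text
time: 27.1
eef_pos: [0.4005, -0.3582, 0.1103]
tool_rot: [[0.997, -0.083, -0.004], [-0.083, -0.997, 0.005], [-0.004, -0.005, -1.0]]
wrist_force: [0.1, 0.7, -3.2]
width: 0.0141
grip_force: 12.0
```

Call:
carry_out(motion=[{"dx": 0, "dy": 0, "dz": 0, "spin": 0}, {"dx": 0, "dy": 0, "dz": 0.005, "spin": 0}, {"dx": 0, "dy": 0, "dz": 0.01, "spin": 0}, {"dx": 0, "dy": 0, "dz": 0.015, "spin": 0}, {"dx": 0, "dy": 0, "dz": 0.015, "spin": 0}], squeeze=5)

```text
time: 27.6
eef_pos: [0.4012, -0.3611, 0.0988]
tool_rot: [[0.996, -0.085, -0.0], [-0.085, -0.996, 0.0], [-0.0, -0.0, -1.0]]
wrist_force: [0.1, 1.4, -2.3]
width: 0.0141
grip_force: 5.0
```

Call:
carry_out(motion=[{"dx": 0.004, "dy": 0, "dz": 0.007, "spin": 0}, {"dx": 0.011, "dy": 0, "dz": 0.011, "spin": 0}, {"dx": 0.019, "dy": 0, "dz": 0.014, "spin": 0}, {"dx": 0.027, "dy": 0, "dz": 0.017, "spin": 0}, {"dx": 0.035, "dy": 0, "dz": 0.021, "spin": 0}])

```text
time: 28.1
eef_pos: [0.4371, -0.3643, 0.0777]
tool_rot: [[0.996, -0.085, 0.0], [-0.085, -0.996, -0.0], [0.0, 0.0, -1.0]]
wrist_force: [-0.3, -0.3, -3.0]
width: 0.0139
grip_force: 5.0
```

Call:
carry_out(motion=[{"dx": 0.008, "dy": 0, "dz": 0.004, "spin": 0}, {"dx": 0.016, "dy": 0, "dz": 0.009, "spin": 0}, {"dx": 0.024, "dy": 0, "dz": 0.015, "spin": 0}, {"dx": 0.03, "dy": 0, "dz": 0.02, "spin": 0}, {"dx": 0.03, "dy": 0, "dz": 0.02, "spin": 0}])

```text
time: 28.6
eef_pos: [0.4664, -0.3665, 0.0572]
tool_rot: [[0.996, -0.085, -0.0], [-0.085, -0.996, 0.0], [-0.0, -0.0, -1.0]]
wrist_force: [-0.9, 0.5, -2.4]
width: 0.014
grip_force: 5.0
```

```bash
python3 -c "
from h import *
s=look('s9',310,120,110,82); print(tilt(s))
m=s['color'];print(status.get_state()['eef_pos'])"
```

```text
('tilt', np.float64(0.3), 'n', 897, 'lowest', array([ 0.459, -0.39 ,  0.001]), 'mean', array([ 0.451, -0.367,  0.011]))
[ 0.46606534 -0.36652779  0.0573814 ]
```

View pics/s9.png

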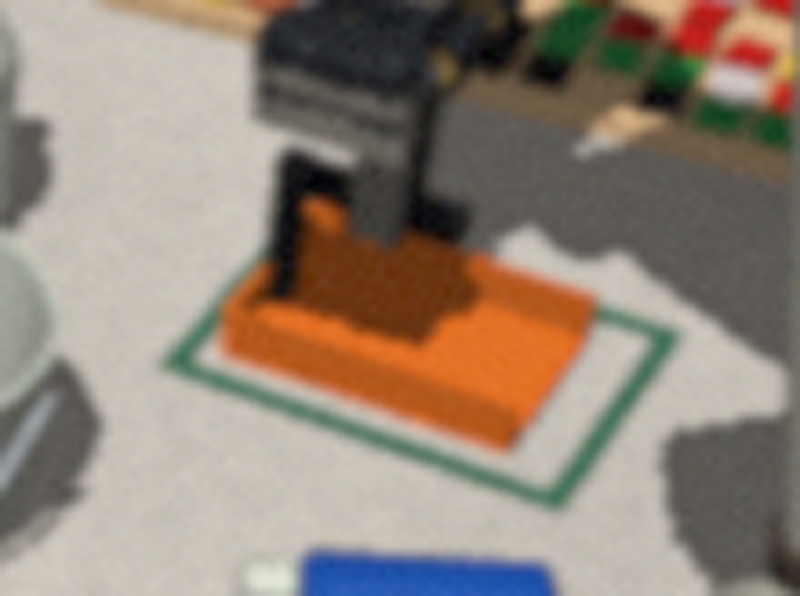

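The tray is flat, empty and inside the tape, a little towards its back end. I'll release, rise and measure.

Call:
carry_out(motion=[{"dx": 0, "dy": 0, "dz": 0, "spin": 0}, {"dx": 0, "dy": 0, "dz": 0, "spin": 0}, {"dx": 0, "dy": 0, "dz": 0, "spin": 0}, {"dx": 0, "dy": 0, "dz": -0.03, "spin": 0}, {"dx": 0, "dy": 0, "dz": -0.07, "spin": 0}], hand=0.5)

```text
time: 29.15
eef_pos: [0.4645, -0.3652, 0.1265]
tool_rot: [[0.996, -0.085, -0.003], [-0.085, -0.996, 0.004], [-0.004, -0.004, -1.0]]
wrist_force: [0.0, -0.2, -0.1]
width: 0.046
grip_force: 0.0
```

Call:
carry_out(motion=[{"dx": -0.01, "dy": -0.045, "dz": -0.04, "spin": 0}, {"dx": -0.02, "dy": -0.09, "dz": -0.06, "spin": 0}, {"dx": -0.03, "dy": -0.135, "dz": -0.06, "spin": 0}, {"dx": -0.04, "dy": -0.18, "dz": -0.06, "spin": 0}, {"dx": -0.05, "dy": -0.225, "dz": -0.06, "spin": 0}])

```text
time: 29.65
eef_pos: [0.4349, -0.1367, 0.1887]
tool_rot: [[0.996, -0.086, 0.002], [-0.086, -0.996, -0.001], [0.002, 0.001, -1.0]]
wrist_force: [0.1, 0.9, -0.6]
width: 0.0458
grip_force: 0.0
```

Run:
```python
from h import *
a=vision.snapshot("top");b=vision.snapshot("side")
for s in(a,b):
  for n in("outline","tray","pot_red","pot_yellow","pot_blue","pot_green"):
    for o in find(s,n,1): print(*o.values())
  p=pts(s,np.ones((420,560),bool)); near=np.hypot(p[:,0]-.445,p[:,1]+.367)<.1
  w=p[near&(p[:,2]>.020)&(p[:,2]<.03)]; print("walls",cv2.minAreaRect((w[:,:2]*1000).astype(np.float32)),len(w))
  h=cv2.cvtColor(s["color"],cv2.COLOR_RGB2HSV); g=(h[...,0]>65)&(h[...,0]<90)&(h[...,1]>90)
  q=pts(s,g); q=q[(abs(q[:,2])<.006)&(q[:,1]<-.25)&(q[:,1]>-.48)&(q[:,0]<.56)]; print("tape",cv2.minAreaRect((q[:,:2]*1000).astype(np.float32)),len(q))
st=status.get_state();print(st["eef_pos"],st["joints"])
```

```text
outline 0.65 394 [ 0.37  -0.331  0.   ] 0.003 [ 0.389 -0.296] [282.  72.] 88.0 [409.5, 262.3, 475.2, 298.4]
tray 0.51 147 [ 0.401 -0.331  0.005] 0.025 [ 0.4002 -0.3605] [89. 23.] 87.0 [425.6, 266.0, 467.6, 276.8]
pot_red 0.63 539 [0.425 0.141 0.054] 0.057 [0.4273 0.1424] [53. 52.] 0.0 [215.0, 250.8, 242.3, 276.4]
pot_yellow 0.85 638 [0.477 0.408 0.053] 0.056 [0.4799 0.4164] [52. 52.] 47.0 [89.6, 231.1, 124.8, 255.0]
pot_blue 0.83 563 [0.546 0.183 0.054] 0.057 [0.5505 0.1861] [54. 52.] 88.0 [195.9, 198.5, 220.0, 222.2]
pot_green 0.57 610 [0.419 0.229 0.054] 0.057 [0.4212 0.2335] [53. 53.] 10.0 [170.4, 257.1, 201.2, 280.9]
walls ((400.3475646972656, -361.8625793457031), (91.06830596923828, 25.281360626220703), 85.86589813232422) 45
tape ((369.452880859375, -407.0428161621094), (44.19455337524414, 34.628318786621094), 85.84111785888672) 68
outline 0.62 267 [ 0.382 -0.312  0.002] 0.005 [ 0.4443 -0.3651] [146. 179.] 85.0 [333.5, 161.1, 401.9, 189.9]
tray 0.87 948 [ 0.443 -0.369  0.007] 0.067 [ 0.4425 -0.2348] [ 32. 270.] 5.0 [343.5, 142.9, 389.5, 182.2]
pot_red 0.96 713 [0.424 0.159 0.053] 0.058 [0.4283 0.1466] [53. 54.] 8.0 [293.3, 264.9, 318.6, 297.5]
pot_yellow 0.82 930 [0.474 0.427 0.055] 0.058 [0.48   0.4192] [51. 54.] 7.0 [208.9, 352.7, 236.7, 395.1]
pot_blue 0.64 672 [0.546 0.202 0.054] 0.058 [0.5523 0.1908] [53. 53.] 65.0 [236.1, 260.0, 261.7, 294.9]
pot_green 0.7 455 [ 0.396 -0.196  0.019] 0.024 [ 0.4018 -0.2005] [114.  31.] 22.0 [342.9, 193.7, 388.9, 206.5]
walls ((452.67999267578125, -363.8543701171875), (98.550537109375, 128.64193725585938), 83.73100280761719) 137
tape ((419.98779296875, -324.62225341796875), (207.72714233398438, 100.49795532226562), 29.619890213012695) 11
[ 0.43526991 -0.13869056  0.18773866] [-3.28893840e+01 -7.70558407e+00  1.11533216e+02 -2.80555179e-04
  7.61900441e+01  6.20358758e+01]
```

The tray is placed within about 8 mm and flat. Now the pots, blue first.

Call:
carry_out(motion=[{"dx": 0.01, "dy": -0.04, "dz": 0, "spin": -0.04}, {"dx": 0.02, "dy": -0.08, "dz": 0, "spin": -0.085}, {"dx": 0.03, "dy": -0.12, "dz": 0, "spin": -0.085}, {"dx": 0.04, "dy": -0.16, "dz": 0, "spin": -0.085}, {"dx": 0.05, "dy": -0.2, "dz": 0, "spin": -0.085}], hand=0.8, squeeze=20)

```text
time: 30.85
eef_pos: [0.5026, 0.0583, 0.1879]
tool_rot: [[1.0, -0.0, 0.0], [-0.0, -1.0, -0.0], [0.0, 0.0, -1.0]]
wrist_force: [0.5, -0.2, -0.4]
width: 0.0736
grip_force: 0.0
```

Call:
carry_out(motion=[{"dx": 0.02, "dy": -0.04, "dz": 0, "spin": 0}, {"dx": 0.04, "dy": -0.08, "dz": 0.02, "spin": 0}, {"dx": 0.055, "dy": -0.12, "dz": 0.05, "spin": 0}, {"dx": 0.055, "dy": -0.14, "dz": 0.08, "spin": 0}, {"dx": 0.055, "dy": -0.14, "dz": 0.08, "spin": 0}])

```text
time: 31.35
eef_pos: [0.5533, 0.1986, 0.1025]
tool_rot: [[1.0, 0.003, -0.01], [0.003, -1.0, -0.001], [-0.01, 0.001, -1.0]]
wrist_force: [-0.1, 0.1, -0.9]
width: 0.0731
grip_force: 0.0
```

Call:
carry_out(motion=[{"dx": 0, "dy": 0, "dz": 0, "spin": 0}, {"dx": 0, "dy": 0, "dz": 0, "spin": 0}])

```text
time: 31.55
eef_pos: [0.5585, 0.1958, 0.1098]
tool_rot: [[1.0, -0.001, 0.003], [-0.001, -1.0, 0.0], [0.003, -0.0, -1.0]]
wrist_force: [0.4, -0.5, -0.2]
width: 0.0735
grip_force: 0.0
```

Call:
carry_out(motion=[{"dx": -0.006, "dy": 0.009, "dz": 0.02, "spin": 0}, {"dx": -0.006, "dy": 0.009, "dz": 0.05, "spin": 0}, {"dx": -0.006, "dy": 0.009, "dz": 0.075, "spin": 0}, {"dx": -0.006, "dy": 0.009, "dz": 0.086, "spin": 0}, {"dx": -0.006, "dy": 0.009, "dz": 0.086, "spin": 0}])

```text
time: 32.05
eef_pos: [0.551, 0.1868, 0.0218]
tool_rot: [[1.0, -0.001, -0.001], [-0.001, -1.0, -0.0], [-0.001, 0.0, -1.0]]
wrist_force: [-1.0, -0.0, 0.2]
width: 0.0736
grip_force: 0.0
```

Call:
carry_out(motion=[{"dx": 0, "dy": 0, "dz": 0, "spin": 0}, {"dx": 0, "dy": 0, "dz": 0, "spin": 0}, {"dx": 0, "dy": 0, "dz": 0, "spin": 0}, {"dx": 0, "dy": 0, "dz": 0, "spin": 0}, {"dx": 0, "dy": 0, "dz": 0, "spin": 0}], hand=0)

```text
time: 32.55
eef_pos: [0.5526, 0.1879, 0.0236]
tool_rot: [[1.0, -0.0, 0.003], [-0.0, -1.0, 0.0], [0.003, -0.0, -1.0]]
wrist_force: [-0.2, -0.4, 6.3]
width: 0.0544
grip_force: 20.0
```

Call:
carry_out(motion=[{"dx": 0, "dy": 0, "dz": 0, "spin": 0}, {"dx": 0, "dy": 0, "dz": -0.02, "spin": 0}, {"dx": 0, "dy": 0, "dz": -0.04, "spin": 0}, {"dx": 0, "dy": 0, "dz": -0.05, "spin": 0}, {"dx": 0, "dy": 0, "dz": -0.05, "spin": 0}])

```text
time: 33.05
eef_pos: [0.5524, 0.188, 0.0735]
tool_rot: [[1.0, -0.0, 0.003], [-0.0, -1.0, 0.0], [0.003, -0.0, -1.0]]
wrist_force: [-0.1, 0.3, -1.9]
width: 0.0542
grip_force: 20.0
```

Call:
carry_out(motion=[{"dx": 0.02, "dy": 0.019, "dz": 0, "spin": 0}, {"dx": 0.045, "dy": 0.043, "dz": 0, "spin": 0}, {"dx": 0.07, "dy": 0.066, "dz": 0, "spin": 0}, {"dx": 0.089, "dy": 0.085, "dz": 0, "spin": 0}, {"dx": 0.089, "dy": 0.085, "dz": 0, "spin": 0}])

```text
time: 33.55
eef_pos: [0.6415, 0.1, 0.0707]
tool_rot: [[1.0, -0.003, -0.0], [-0.003, -1.0, -0.001], [-0.0, 0.001, -1.0]]
wrist_force: [0.4, -0.0, -0.5]
width: 0.0544
grip_force: 20.0
```

Call:
carry_out(motion=[{"dx": 0, "dy": 0, "dz": 0.02, "spin": 0}, {"dx": 0, "dy": 0, "dz": 0.04, "spin": 0}, {"dx": 0, "dy": 0, "dz": 0.049, "spin": 0}, {"dx": 0, "dy": 0, "dz": 0.049, "spin": 0}, {"dx": 0, "dy": 0, "dz": 0.049, "spin": 0}])

```text
time: 34.05
eef_pos: [0.6392, 0.1034, 0.0222]
tool_rot: [[1.0, 0.0, -0.001], [0.0, -1.0, 0.0], [-0.001, -0.0, -1.0]]
wrist_force: [-0.4, -0.1, -1.9]
width: 0.0549
grip_force: 20.0
```

Call:
carry_out(motion=[{"dx": 0, "dy": 0, "dz": 0, "spin": 0}, {"dx": 0, "dy": 0, "dz": 0, "spin": 0}, {"dx": 0, "dy": 0, "dz": 0, "spin": 0}, {"dx": 0, "dy": 0, "dz": -0.04, "spin": 0}, {"dx": 0, "dy": 0, "dz": -0.08, "spin": 0}], hand=0.8)

```text
time: 34.55
eef_pos: [0.6387, 0.1028, 0.1023]
tool_rot: [[1.0, -0.0, -0.004], [-0.0, -1.0, 0.0], [-0.004, -0.0, -1.0]]
wrist_force: [1.0, -0.0, 0.7]
width: 0.0736
grip_force: 0.0
```

Call:
carry_out(motion=[{"dx": -0.03, "dy": -0.018, "dz": 0, "spin": 0}, {"dx": -0.068, "dy": -0.041, "dz": 0, "spin": 0}, {"dx": -0.106, "dy": -0.064, "dz": 0, "spin": 0}, {"dx": -0.144, "dy": -0.087, "dz": 0, "spin": 0}, {"dx": -0.182, "dy": -0.11, "dz": 0, "spin": 0}])

```text
time: 35.05
eef_pos: [0.4567, 0.2135, 0.1031]
tool_rot: [[1.0, -0.001, 0.001], [-0.001, -1.0, 0.0], [0.001, -0.0, -1.0]]
wrist_force: [0.8, 0.4, 0.2]
width: 0.0733
grip_force: 0.0
```

Call:
carry_out(motion=[{"dx": -0.025, "dy": -0.016, "dz": 0, "spin": 0}, {"dx": -0.036, "dy": -0.022, "dz": 0, "spin": 0}, {"dx": -0.036, "dy": -0.022, "dz": 0, "spin": 0}, {"dx": -0.036, "dy": -0.022, "dz": 0, "spin": 0}])

```text
time: 35.45
eef_pos: [0.4235, 0.2344, 0.1033]
tool_rot: [[1.0, -0.001, 0.002], [-0.001, -1.0, -0.0], [0.002, 0.0, -1.0]]
wrist_force: [0.1, 0.5, 0.3]
width: 0.0736
grip_force: 0.0
```

```bash
cat > pots.py <<'E'
from h import *
def pots(names):
    for v in("top","side"):
        s=vision.snapshot(v)
        for n in names:
            for o in find(s,n,1): print(v,n,o["p"],o["c"],"h",o["top"],o["wh"])
    print(status.get_state()["eef_pos"].round(4))
E
python3 -c "
from pots import *
pots(['pot_blue','pot_green','pot_red','pot_yellow'])"
```

```text
top pot_blue 0.81 [0.6348 0.1004] h 0.057 [52. 52.]
top pot_green 0.61 [0.4095 0.1939] h 0.215 [29. 22.]
top pot_red 0.7 [0.4269 0.1415] h 0.057 [51. 53.]
side pot_blue 0.6 [0.6367 0.1075] h 0.058 [51. 51.]
side pot_green 0.89 [0.4201 0.2631] h 0.058 [ 49. 111.]
side pot_red 0.81 [0.4192 0.16  ] h 0.058 [78. 33.]
side pot_yellow 0.89 [0.4812 0.4194] h 0.058 [50. 54.]
[0.4223 0.2346 0.1028]
```

Call:
carry_out(motion=[{"dx": 0, "dy": 0, "dz": 0.025, "spin": 0}, {"dx": 0, "dy": 0, "dz": 0.05, "spin": 0}, {"dx": 0, "dy": 0, "dz": 0.07, "spin": 0}, {"dx": 0, "dy": 0, "dz": 0.08, "spin": 0}, {"dx": 0, "dy": 0, "dz": 0.08, "spin": 0}])

```text
time: 36.45
eef_pos: [0.421, 0.2345, 0.0216]
tool_rot: [[1.0, -0.0, -0.003], [-0.0, -1.0, -0.001], [-0.003, 0.001, -1.0]]
wrist_force: [-0.0, -0.2, -0.2]
width: 0.0735
grip_force: 0.0
```

Call:
carry_out(motion=[{"dx": 0, "dy": 0, "dz": 0, "spin": 0}, {"dx": 0, "dy": 0, "dz": 0, "spin": 0}, {"dx": 0, "dy": 0, "dz": 0, "spin": 0}, {"dx": 0, "dy": 0, "dz": 0, "spin": 0}, {"dx": 0, "dy": 0, "dz": 0, "spin": 0}], hand=0)

```text
time: 36.95
eef_pos: [0.4233, 0.2351, 0.024]
tool_rot: [[1.0, -0.0, 0.002], [-0.0, -1.0, 0.001], [0.002, -0.001, -1.0]]
wrist_force: [-1.2, -0.6, 6.7]
width: 0.0546
grip_force: 20.0
```

Call:
carry_out(motion=[{"dx": 0, "dy": 0, "dz": 0, "spin": 0}, {"dx": 0, "dy": 0, "dz": -0.025, "spin": 0}, {"dx": 0, "dy": 0, "dz": -0.055, "spin": 0}, {"dx": 0, "dy": 0, "dz": -0.08, "spin": 0}, {"dx": 0, "dy": 0, "dz": -0.08, "spin": 0}])

```text
time: 37.45
eef_pos: [0.4247, 0.2355, 0.1061]
tool_rot: [[1.0, -0.0, 0.007], [-0.0, -1.0, 0.002], [0.007, -0.002, -1.0]]
wrist_force: [0.6, 0.4, -1.5]
width: 0.0547
grip_force: 20.0
```

Call:
carry_out(motion=[{"dx": 0.02, "dy": 0.021, "dz": 0, "spin": 0}, {"dx": 0.048, "dy": 0.05, "dz": 0, "spin": 0}, {"dx": 0.076, "dy": 0.079, "dz": 0, "spin": 0}, {"dx": 0.104, "dy": 0.108, "dz": 0, "spin": 0}, {"dx": 0.132, "dy": 0.137, "dz": 0, "spin": 0}])

```text
time: 37.95
eef_pos: [0.5537, 0.0965, 0.1005]
tool_rot: [[1.0, -0.0, -0.003], [-0.0, -1.0, 0.0], [-0.003, -0.0, -1.0]]
wrist_force: [0.3, -0.1, -1.5]
width: 0.0544
grip_force: 20.0
```

Call:
carry_out(motion=[{"dx": 0.028, "dy": 0.029, "dz": 0, "spin": 0}, {"dx": 0.056, "dy": 0.058, "dz": 0, "spin": 0}, {"dx": 0.08, "dy": 0.083, "dz": 0, "spin": 0}, {"dx": 0.091, "dy": 0.094, "dz": 0, "spin": 0}, {"dx": 0.091, "dy": 0.094, "dz": 0.01, "spin": 0}])

```text
time: 38.45
eef_pos: [0.6464, 0.0018, 0.0917]
tool_rot: [[1.0, -0.003, 0.001], [-0.003, -1.0, -0.0], [0.001, 0.0, -1.0]]
wrist_force: [-0.2, 0.0, -3.2]
width: 0.0545
grip_force: 20.0
```

Call:
carry_out(motion=[{"dx": 0, "dy": 0, "dz": 0.02, "spin": 0}, {"dx": 0, "dy": 0, "dz": 0.045, "spin": 0}, {"dx": 0, "dy": 0, "dz": 0.06, "spin": 0}, {"dx": 0, "dy": 0, "dz": 0.069, "spin": 0}, {"dx": 0, "dy": 0, "dz": 0.069, "spin": 0}])

```text
time: 38.95
eef_pos: [0.6441, 0.0047, 0.023]
tool_rot: [[1.0, 0.001, -0.002], [0.001, -1.0, 0.001], [-0.002, -0.001, -1.0]]
wrist_force: [0.5, -0.2, -2.9]
width: 0.0543
grip_force: 20.0
```

Call:
carry_out(motion=[{"dx": 0, "dy": 0, "dz": 0, "spin": 0}, {"dx": 0, "dy": 0, "dz": 0, "spin": 0}])

```text
time: 39.15
eef_pos: [0.645, 0.004, 0.0237]
tool_rot: [[1.0, 0.0, 0.0], [0.0, -1.0, 0.0], [0.0, -0.0, -1.0]]
wrist_force: [-0.3, -0.4, -2.2]
width: 0.0545
grip_force: 20.0
```

Call:
carry_out(motion=[{"dx": 0, "dy": 0, "dz": 0.001, "spin": 0}, {"dx": 0, "dy": 0, "dz": 0.001, "spin": 0}, {"dx": 0, "dy": 0, "dz": 0.001, "spin": 0}, {"dx": 0, "dy": 0, "dz": -0.04, "spin": 0}, {"dx": 0, "dy": 0, "dz": -0.08, "spin": 0}], hand=0.8)

```text
time: 39.65
eef_pos: [0.6439, 0.0039, 0.1035]
tool_rot: [[1.0, -0.0, -0.003], [-0.0, -1.0, 0.001], [-0.003, -0.001, -1.0]]
wrist_force: [0.7, -0.0, 0.2]
width: 0.0734
grip_force: 0.0
```

Call:
carry_out(motion=[{"dx": -0.03, "dy": -0.019, "dz": 0, "spin": 0}, {"dx": -0.068, "dy": -0.044, "dz": 0, "spin": 0}, {"dx": -0.106, "dy": -0.069, "dz": 0, "spin": 0}, {"dx": -0.144, "dy": -0.094, "dz": 0, "spin": 0}, {"dx": -0.182, "dy": -0.118, "dz": 0, "spin": 0}])

```text
time: 40.15
eef_pos: [0.4618, 0.1225, 0.1041]
tool_rot: [[1.0, -0.001, 0.001], [-0.001, -1.0, 0.0], [0.001, -0.0, -1.0]]
wrist_force: [0.5, 0.2, -0.3]
width: 0.0734
grip_force: 0.0
```

Call:
carry_out(motion=[{"dx": -0.025, "dy": -0.016, "dz": 0, "spin": 0}, {"dx": -0.035, "dy": -0.022, "dz": 0, "spin": 0}, {"dx": -0.035, "dy": -0.022, "dz": 0, "spin": 0}, {"dx": -0.035, "dy": -0.022, "dz": 0, "spin": 0}])

```text
time: 40.55
eef_pos: [0.4296, 0.1433, 0.1045]
tool_rot: [[1.0, -0.001, 0.002], [-0.001, -1.0, -0.0], [0.002, 0.0, -1.0]]
wrist_force: [0.9, 0.4, 0.2]
width: 0.0733
grip_force: 0.0
```

```bash
python3 -c "
from pots import *
pots(['pot_blue','pot_green','pot_red','pot_yellow'])"
```

```text
top pot_blue 0.43 [0.6327 0.2857] h 0.003 [89. 85.]
top pot_green 0.83 [0.6416 0.0023] h 0.057 [51. 54.]
top pot_red 0.69 [ 0.4012 -0.202 ] h 0.024 [116.  27.]
side pot_blue 0.92 [0.6377 0.1062] h 0.058 [51. 56.]
side pot_green 0.8 [0.6436 0.0068] h 0.058 [49. 53.]
side pot_red 0.58 [0.4292 0.1542] h 0.058 [71. 49.]
side pot_yellow 0.82 [0.4795 0.4199] h 0.058 [51. 52.]
[0.4282 0.1436 0.1038]
```

Call:
carry_out(motion=[{"dx": 0, "dy": 0, "dz": 0.025, "spin": 0}, {"dx": 0, "dy": 0, "dz": 0.05, "spin": 0}, {"dx": 0, "dy": 0, "dz": 0.07, "spin": 0}, {"dx": 0, "dy": 0, "dz": 0.081, "spin": 0}, {"dx": 0, "dy": 0, "dz": 0.081, "spin": 0}])

```text
time: 41.55
eef_pos: [0.4268, 0.1437, 0.0216]
tool_rot: [[1.0, -0.0, -0.003], [-0.0, -1.0, -0.0], [-0.003, 0.0, -1.0]]
wrist_force: [-0.1, -0.6, -0.0]
width: 0.0731
grip_force: 0.0
```

Call:
carry_out(motion=[{"dx": 0, "dy": 0, "dz": 0, "spin": 0}, {"dx": 0, "dy": 0, "dz": 0, "spin": 0}, {"dx": 0, "dy": 0, "dz": 0, "spin": 0}, {"dx": 0, "dy": 0, "dz": 0, "spin": 0}, {"dx": 0, "dy": 0, "dz": 0, "spin": 0}], hand=0)

```text
time: 42.05
eef_pos: [0.4293, 0.1439, 0.024]
tool_rot: [[1.0, -0.0, 0.002], [-0.0, -1.0, 0.0], [0.002, -0.0, -1.0]]
wrist_force: [-0.5, 0.1, 6.4]
width: 0.0545
grip_force: 20.0
```

Call:
carry_out(motion=[{"dx": 0, "dy": 0, "dz": 0, "spin": 0}, {"dx": 0, "dy": 0, "dz": -0.025, "spin": 0}, {"dx": 0, "dy": 0, "dz": -0.055, "spin": 0}, {"dx": 0, "dy": 0, "dz": -0.08, "spin": 0}, {"dx": 0, "dy": 0, "dz": -0.08, "spin": 0}])

```text
time: 42.55
eef_pos: [0.4307, 0.1439, 0.1059]
tool_rot: [[1.0, -0.0, 0.007], [-0.0, -1.0, 0.0], [0.007, -0.0, -1.0]]
wrist_force: [0.3, -0.2, -1.3]
width: 0.0544
grip_force: 20.0
```

Call:
carry_out(motion=[{"dx": 0.03, "dy": -0.008, "dz": 0, "spin": 0}, {"dx": 0.07, "dy": -0.017, "dz": 0, "spin": 0}, {"dx": 0.11, "dy": -0.026, "dz": 0, "spin": 0}, {"dx": 0.15, "dy": -0.036, "dz": 0, "spin": 0}, {"dx": 0.18, "dy": -0.043, "dz": 0, "spin": 0}])

```text
time: 43.05
eef_pos: [0.6089, 0.187, 0.1]
tool_rot: [[1.0, -0.0, -0.003], [-0.0, -1.0, -0.0], [-0.003, 0.0, -1.0]]
wrist_force: [0.3, 0.2, -1.2]
width: 0.0542
grip_force: 20.0
```

Call:
carry_out(motion=[{"dx": 0.02, "dy": -0.005, "dz": 0, "spin": 0}, {"dx": 0.034, "dy": -0.008, "dz": 0, "spin": 0}, {"dx": 0.034, "dy": -0.008, "dz": 0.02, "spin": 0}, {"dx": 0.034, "dy": -0.008, "dz": 0.04, "spin": 0}, {"dx": 0.034, "dy": -0.008, "dz": 0.04, "spin": 0}])

```text
time: 43.55
eef_pos: [0.6379, 0.1941, 0.0565]
tool_rot: [[1.0, -0.0, -0.01], [-0.0, -1.0, -0.001], [-0.01, 0.001, -1.0]]
wrist_force: [-0.3, 0.2, -2.5]
width: 0.0543
grip_force: 20.0
```

Call:
carry_out(motion=[{"dx": 0, "dy": 0, "dz": 0.01, "spin": 0}, {"dx": 0, "dy": 0, "dz": 0.025, "spin": 0}, {"dx": 0, "dy": 0, "dz": 0.036, "spin": 0}, {"dx": 0, "dy": 0, "dz": 0.039, "spin": 0}, {"dx": 0, "dy": 0, "dz": 0.039, "spin": 0}])

```text
time: 44.05
eef_pos: [0.6421, 0.1947, 0.0238]
tool_rot: [[1.0, -0.0, -0.0], [-0.0, -1.0, -0.0], [-0.0, 0.0, -1.0]]
wrist_force: [-0.6, -0.1, -2.9]
width: 0.0545
grip_force: 20.0
```

Call:
carry_out(motion=[{"dx": 0, "dy": 0, "dz": 0, "spin": 0}, {"dx": 0, "dy": 0, "dz": 0, "spin": 0}])

```text
time: 44.25
eef_pos: [0.6422, 0.1947, 0.0238]
tool_rot: [[1.0, -0.0, 0.0], [-0.0, -1.0, 0.0], [0.0, -0.0, -1.0]]
wrist_force: [-0.5, 1.0, -2.2]
width: 0.0544
grip_force: 20.0
```

Call:
carry_out(motion=[{"dx": 0, "dy": 0, "dz": 0, "spin": 0}, {"dx": 0, "dy": 0, "dz": 0, "spin": 0}, {"dx": 0, "dy": 0, "dz": 0, "spin": 0}, {"dx": 0, "dy": 0, "dz": -0.04, "spin": 0}, {"dx": 0, "dy": 0, "dz": -0.08, "spin": 0}], hand=0.8)

```text
time: 44.75
eef_pos: [0.6408, 0.1946, 0.1033]
tool_rot: [[1.0, -0.0, -0.004], [-0.0, -1.0, -0.0], [-0.004, 0.0, -1.0]]
wrist_force: [0.6, 1.0, -0.2]
width: 0.0734
grip_force: 0.0
```

Yellow pot now, at (0.480, 0.418).

Call:
carry_out(motion=[{"dx": -0.025, "dy": -0.035, "dz": 0, "spin": 0}, {"dx": -0.052, "dy": -0.072, "dz": 0, "spin": 0}, {"dx": -0.079, "dy": -0.109, "dz": 0, "spin": 0}, {"dx": -0.106, "dy": -0.146, "dz": 0, "spin": 0}, {"dx": -0.133, "dy": -0.183, "dz": 0, "spin": 0}])

```text
time: 45.25
eef_pos: [0.5082, 0.3791, 0.1043]
tool_rot: [[1.0, -0.0, 0.001], [-0.0, -1.0, 0.0], [0.001, -0.0, -1.0]]
wrist_force: [0.6, 0.5, -0.7]
width: 0.0737
grip_force: 0.0
```

Call:
carry_out(motion=[{"dx": -0.02, "dy": -0.027, "dz": 0, "spin": 0}, {"dx": -0.029, "dy": -0.04, "dz": 0, "spin": 0}, {"dx": -0.029, "dy": -0.04, "dz": 0, "spin": 0}, {"dx": -0.029, "dy": -0.04, "dz": 0, "spin": 0}])

```text
time: 45.65
eef_pos: [0.4812, 0.4169, 0.104]
tool_rot: [[1.0, -0.001, 0.001], [-0.001, -1.0, -0.0], [0.001, 0.0, -1.0]]
wrist_force: [-0.3, -0.1, -0.6]
width: 0.0738
grip_force: 0.0
```

```bash
python3 -c "
from pots import *
pots(['pot_blue','pot_green','pot_red','pot_yellow'])"
```

```text
top pot_blue 0.95 [0.6363 0.1015] h 0.057 [54. 50.]
top pot_green 0.93 [0.6407 0.0012] h 0.057 [49. 52.]
top pot_red 0.71 [0.6398 0.1924] h 0.057 [54. 53.]
top pot_yellow 0.52 [0.4623 0.4124] h 0.056 [15. 44.]
side pot_blue 0.43 [0.5193 0.2769] h 0.035 [ 22. 395.]
side pot_green 0.8 [0.5353 0.2058] h 0.058 [ 49. 505.]
side pot_yellow 0.65 [0.4686 0.4374] h 0.058 [46. 98.]
[0.4804 0.4175 0.1038]
```

Call:
carry_out(motion=[{"dx": 0, "dy": 0, "dz": 0.025, "spin": 0}, {"dx": 0, "dy": 0, "dz": 0.05, "spin": 0}, {"dx": 0, "dy": 0, "dz": 0.07, "spin": 0}, {"dx": 0, "dy": 0, "dz": 0.081, "spin": 0}, {"dx": 0, "dy": 0, "dz": 0.081, "spin": 0}])

```text
time: 46.65
eef_pos: [0.479, 0.417, 0.0211]
tool_rot: [[1.0, -0.0, -0.003], [-0.0, -1.0, -0.002], [-0.003, 0.002, -1.0]]
wrist_force: [-0.1, 0.3, -0.2]
width: 0.0734
grip_force: 0.0
```

Call:
carry_out(motion=[{"dx": 0, "dy": 0, "dz": 0, "spin": 0}, {"dx": 0, "dy": 0, "dz": 0, "spin": 0}, {"dx": 0, "dy": 0, "dz": 0, "spin": 0}, {"dx": 0, "dy": 0, "dz": 0, "spin": 0}, {"dx": 0, "dy": 0, "dz": 0, "spin": 0}], hand=0)

```text
time: 47.15
eef_pos: [0.4812, 0.4183, 0.0244]
tool_rot: [[1.0, -0.0, 0.002], [-0.0, -1.0, 0.001], [0.002, -0.001, -1.0]]
wrist_force: [0.5, -0.2, 6.0]
width: 0.0544
grip_force: 20.0
```

Call:
carry_out(motion=[{"dx": 0, "dy": 0, "dz": 0, "spin": 0}, {"dx": 0, "dy": 0, "dz": -0.025, "spin": 0}, {"dx": 0, "dy": 0, "dz": -0.055, "spin": 0}, {"dx": 0, "dy": 0, "dz": -0.08, "spin": 0}, {"dx": 0, "dy": 0, "dz": -0.08, "spin": 0}])

```text
time: 47.65
eef_pos: [0.4826, 0.4192, 0.107]
tool_rot: [[1.0, -0.0, 0.007], [-0.0, -1.0, 0.004], [0.007, -0.004, -1.0]]
wrist_force: [0.2, -0.3, -0.5]
width: 0.0544
grip_force: 20.0
```

Call:
carry_out(motion=[{"dx": 0.025, "dy": 0.021, "dz": 0, "spin": 0}, {"dx": 0.06, "dy": 0.05, "dz": 0, "spin": 0}, {"dx": 0.095, "dy": 0.079, "dz": 0, "spin": 0}, {"dx": 0.13, "dy": 0.108, "dz": 0, "spin": 0}, {"dx": 0.155, "dy": 0.13, "dz": 0, "spin": 0}])

```text
time: 48.15
eef_pos: [0.636, 0.2852, 0.1003]
tool_rot: [[1.0, -0.002, -0.002], [-0.002, -1.0, -0.001], [-0.002, 0.001, -1.0]]
wrist_force: [0.4, 0.2, -1.4]
width: 0.0545
grip_force: 20.0
```

Call:
carry_out(motion=[{"dx": 0, "dy": 0, "dz": 0, "spin": 0}, {"dx": 0, "dy": 0, "dz": 0.03, "spin": 0}, {"dx": 0, "dy": 0, "dz": 0.06, "spin": 0}, {"dx": 0, "dy": 0, "dz": 0.078, "spin": 0}, {"dx": 0, "dy": 0, "dz": 0.079, "spin": 0}])

```text
time: 48.65
eef_pos: [0.633, 0.2878, 0.0207]
tool_rot: [[1.0, 0.0, -0.004], [0.0, -1.0, -0.001], [-0.004, 0.001, -1.0]]
wrist_force: [-0.3, 0.2, -0.2]
width: 0.0545
grip_force: 20.0
```

Call:
carry_out(motion=[{"dx": 0, "dy": 0, "dz": 0, "spin": 0}, {"dx": 0, "dy": 0, "dz": 0, "spin": 0}, {"dx": 0, "dy": 0, "dz": 0, "spin": 0}])

```text
time: 48.95
eef_pos: [0.6353, 0.288, 0.0243]
tool_rot: [[1.0, 0.0, 0.001], [0.0, -1.0, 0.0], [0.001, -0.0, -1.0]]
wrist_force: [0.0, 0.6, -1.4]
width: 0.0546
grip_force: 20.0
```

Release and retreat to a spot that hides nothing, then check everything.

Call:
carry_out(motion=[{"dx": 0, "dy": 0, "dz": 0, "spin": 0}, {"dx": 0, "dy": 0, "dz": 0, "spin": 0}, {"dx": 0, "dy": 0, "dz": 0, "spin": 0}, {"dx": 0, "dy": 0, "dz": -0.04, "spin": 0}, {"dx": 0, "dy": 0, "dz": -0.08, "spin": 0}], hand=0.8)

```text
time: 49.45
eef_pos: [0.6338, 0.2873, 0.1031]
tool_rot: [[1.0, -0.0, -0.004], [-0.0, -1.0, -0.001], [-0.004, 0.001, -1.0]]
wrist_force: [0.4, -0.5, 0.2]
width: 0.0735
grip_force: 0.0
```

Call:
carry_out(motion=[{"dx": -0.035, "dy": -0.01, "dz": -0.02, "spin": 0}, {"dx": -0.075, "dy": -0.02, "dz": -0.04, "spin": 0}, {"dx": -0.115, "dy": -0.03, "dz": -0.06, "spin": 0}, {"dx": -0.155, "dy": -0.04, "dz": -0.08, "spin": 0}, {"dx": -0.195, "dy": -0.05, "dz": -0.09, "spin": 0}])

```text
time: 49.95
eef_pos: [0.4395, 0.3384, 0.1962]
tool_rot: [[1.0, -0.0, 0.003], [-0.0, -1.0, 0.002], [0.003, -0.002, -1.0]]
wrist_force: [0.2, 0.8, 1.3]
width: 0.0732
grip_force: 0.0
```

Call:
carry_out(motion=[{"dx": -0.025, "dy": -0.035, "dz": 0, "spin": 0}, {"dx": -0.055, "dy": -0.07, "dz": 0, "spin": 0}, {"dx": -0.085, "dy": -0.1, "dz": 0, "spin": 0}, {"dx": -0.1, "dy": -0.12, "dz": 0, "spin": 0}, {"dx": -0.1, "dy": -0.12, "dz": 0, "spin": 0}])

```text
time: 50.45
eef_pos: [0.3381, 0.4598, 0.1942]
tool_rot: [[1.0, 0.004, -0.0], [0.004, -1.0, 0.001], [-0.0, -0.001, -1.0]]
wrist_force: [-0.1, -0.5, 0.6]
width: 0.0733
grip_force: 0.0
```

Run:
```python
from pots import *
pots(['pot_blue','pot_green','pot_red','pot_yellow','tray','outline'])
for v in("top","side"):
  s=vision.snapshot(v)
  p=pts(s,np.ones((420,560),bool)); near=np.hypot(p[:,0]-.445,p[:,1]+.367)<.1
  w=p[near&(p[:,2]>.020)&(p[:,2]<.03)]; print("walls",cv2.minAreaRect((w[:,:2]*1000).astype(np.float32)),len(w))
  im=s["color"][120:310,90:490] if v=="top" else s["color"][100:400,160:400]
  if v=="top": top=cv2.resize(im,(800,380),interpolation=cv2.INTER_CUBIC); z=cv2.resize(s["color"][140:215,325:405],(235,220),interpolation=cv2.INTER_CUBIC)
  else:
    z2=cv2.resize(s["color"][140:210,250:330],(251,220),interpolation=cv2.INTER_CUBIC); z3=cv2.resize(im,(176,220))
out=np.vstack([top,np.hstack([z,z2,z3,np.zeros((220,800-235-251-176,3),np.uint8)])]); save(dict(color=out),"fin")
```

```text
top pot_blue 0.9 [0.6361 0.1015] h 0.057 [53. 53.]
top pot_green 0.72 [0.6399 0.1921] h 0.057 [53. 54.]
top pot_red 0.93 [0.6396 0.1931] h 0.057 [54. 52.]
top pot_yellow 0.7 [0.6325 0.2865] h 0.056 [55. 52.]
top tray 0.97 [ 0.4752 -0.3662] h 0.075 [15. 80.]
top outline 0.93 [ 0.4443 -0.3682] h 0.003 [146. 183.]
side pot_blue 0.68 [0.6379 0.106 ] h 0.058 [54. 51.]
side pot_green 0.66 [0.6364 0.2012] h 0.005 [89. 76.]
side pot_red 0.6 [0.6412 0.196 ] h 0.059 [53. 54.]
side pot_yellow 0.92 [0.6356 0.2904] h 0.058 [51. 54.]
side outline 0.28 [0.6784 0.0179] h 0.004 [13. 26.]
[0.3404 0.4577 0.1939]
walls ((451.59759521484375, -366.34417724609375), (91.79285430908203, 128.4368438720703), 85.41677856445312) 276
walls ((514.09619140625, -355.993408203125), (16.91828155517578, 7.8512396812438965), 68.86231231689453) 12
```

View pics/fin.png

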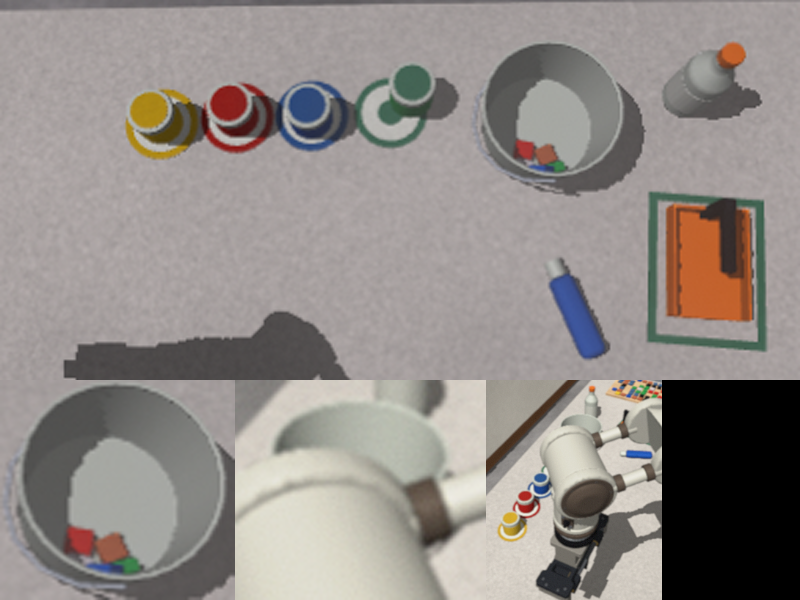

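The green pot was knocked off its mark: its lid is at (411,83) and the mark's centre at (392,115). The tray is in place and nothing lies loose on the table. I'll measure the green pot and put it back.

Run:
```python
from h import *
s=vision.snapshot("top"); p=pts(s,np.ones((420,560),bool))
w=p[(abs(p[:,0]-.66)<.07)&(abs(p[:,1]+.03)<.06)&(p[:,2]>.048)&(p[:,2]<.065)]
print(cv2.minEnclosingCircle((w[:,:2]*1000).astype(np.float32)),len(w),np.median(w,0))
c=s["color"].astype(int); w=(c.min(2)>150)
q=pts(s,np.ones((420,560),bool)); d=np.hypot(q[:,0]-.6205,q[:,1]+.1745)<.065
t=q[d&(q[:,2]>.011)&(q[:,2]<.04)]; print(len(t), t[:,:2].min(0),t[:,:2].max(0), np.percentile(t[:,2],[10,50,90]))
print(status.get_state()["eef_pos"])
```

```text
((676.6409912109375, -38.952545166015625), 27.750349044799805) 411 [ 0.67503985 -0.03843083  0.05433459]
253 [ 0.55645999 -0.21276486] [ 0.68471533 -0.11327867] [0.01358399 0.01647536 0.02755757]
[0.34020189 0.45778584 0.19385621]
```

Call:
carry_out(motion=[{"dx": 0.02, "dy": 0.025, "dz": 0, "spin": 0}, {"dx": 0.045, "dy": 0.06, "dz": 0, "spin": 0}, {"dx": 0.07, "dy": 0.095, "dz": 0, "spin": 0}, {"dx": 0.095, "dy": 0.13, "dz": 0, "spin": 0}, {"dx": 0.12, "dy": 0.165, "dz": 0, "spin": 0}])

```text
time: 51.8
eef_pos: [0.4609, 0.2914, 0.1941]
tool_rot: [[1.0, 0.0, 0.0], [0.0, -1.0, 0.0], [0.0, -0.0, -1.0]]
wrist_force: [1.1, 0.8, -0.1]
width: 0.0736
grip_force: 0.0
```

Call:
carry_out(motion=[{"dx": 0.024, "dy": 0.036, "dz": 0, "spin": 0}, {"dx": 0.048, "dy": 0.072, "dz": 0, "spin": 0}, {"dx": 0.072, "dy": 0.108, "dz": 0, "spin": 0}, {"dx": 0.096, "dy": 0.144, "dz": 0, "spin": 0}, {"dx": 0.12, "dy": 0.18, "dz": 0, "spin": 0}])

```text
time: 52.3
eef_pos: [0.581, 0.1112, 0.194]
tool_rot: [[1.0, -0.0, 0.0], [-0.0, -1.0, 0.0], [0.0, -0.0, -1.0]]
wrist_force: [0.3, 1.1, -0.5]
width: 0.074
grip_force: 0.0
```

Call:
carry_out(motion=[{"dx": 0.024, "dy": 0.036, "dz": 0, "spin": 0}, {"dx": 0.048, "dy": 0.072, "dz": 0, "spin": 0}, {"dx": 0.072, "dy": 0.108, "dz": 0, "spin": 0}, {"dx": 0.096, "dy": 0.146, "dz": 0.03, "spin": 0}, {"dx": 0.098, "dy": 0.149, "dz": 0.07, "spin": 0}])

```text
time: 52.8
eef_pos: [0.6825, -0.0414, 0.1266]
tool_rot: [[1.0, -0.004, 0.009], [-0.004, -1.0, -0.003], [0.009, 0.003, -1.0]]
wrist_force: [-0.1, 1.2, -0.4]
width: 0.0734
grip_force: 0.0
```

Call:
carry_out(motion=[{"dx": 0, "dy": 0, "dz": 0.02, "spin": 0}, {"dx": 0, "dy": 0, "dz": 0.02, "spin": 0}, {"dx": 0, "dy": 0, "dz": 0.02, "spin": 0}, {"dx": 0, "dy": 0, "dz": 0.02, "spin": 0}, {"dx": 0, "dy": 0, "dz": 0.02, "spin": 0}])

```text
time: 53.3
eef_pos: [0.6795, -0.0362, 0.1064]
tool_rot: [[1.0, 0.0, 0.004], [0.0, -1.0, -0.001], [0.004, 0.001, -1.0]]
wrist_force: [0.4, -0.3, -0.3]
width: 0.0737
grip_force: 0.0
```

Call:
carry_out(motion=[{"dx": 0, "dy": 0, "dz": 0.025, "spin": 0}, {"dx": 0, "dy": 0, "dz": 0.05, "spin": 0}, {"dx": 0, "dy": 0, "dz": 0.07, "spin": 0}, {"dx": 0, "dy": 0, "dz": 0.081, "spin": 0}, {"dx": 0, "dy": 0, "dz": 0.081, "spin": 0}])

```text
time: 53.8
eef_pos: [0.6773, -0.0359, 0.0219]
tool_rot: [[1.0, 0.0, -0.002], [0.0, -1.0, 0.0], [-0.002, -0.0, -1.0]]
wrist_force: [-0.3, 0.3, 0.3]
width: 0.0735
grip_force: 0.0
```

Call:
carry_out(motion=[{"dx": 0, "dy": 0, "dz": 0, "spin": 0}, {"dx": 0, "dy": 0, "dz": 0, "spin": 0}, {"dx": 0, "dy": 0, "dz": 0, "spin": 0}, {"dx": 0, "dy": 0, "dz": 0, "spin": 0}, {"dx": 0, "dy": 0, "dz": 0, "spin": 0}], hand=0)

```text
time: 54.3
eef_pos: [0.6794, -0.0365, 0.0246]
tool_rot: [[1.0, -0.0, 0.003], [-0.0, -1.0, -0.001], [0.003, 0.001, -1.0]]
wrist_force: [-1.4, -0.5, 6.4]
width: 0.0541
grip_force: 20.0
```

Call:
carry_out(motion=[{"dx": 0, "dy": 0, "dz": -0.015, "spin": 0}, {"dx": 0, "dy": 0, "dz": -0.03, "spin": 0}, {"dx": -0.015, "dy": -0.02, "dz": -0.03, "spin": 0}, {"dx": -0.034, "dy": -0.041, "dz": -0.03, "spin": 0}, {"dx": -0.034, "dy": -0.041, "dz": -0.03, "spin": 0}])

```text
time: 54.8
eef_pos: [0.6419, 0.0074, 0.0532]
tool_rot: [[1.0, 0.002, -0.002], [0.002, -1.0, 0.001], [-0.002, -0.001, -1.0]]
wrist_force: [0.4, -0.4, -2.1]
width: 0.0543
grip_force: 20.0
```

Call:
carry_out(motion=[{"dx": 0, "dy": 0, "dz": 0.01, "spin": 0}, {"dx": 0, "dy": 0, "dz": 0.02, "spin": 0}, {"dx": 0, "dy": 0, "dz": 0.029, "spin": 0}, {"dx": 0, "dy": 0, "dz": 0.029, "spin": 0}, {"dx": 0, "dy": 0, "dz": 0.029, "spin": 0}])

```text
time: 55.3
eef_pos: [0.644, 0.0042, 0.023]
tool_rot: [[1.0, -0.001, -0.001], [-0.001, -1.0, 0.0], [-0.001, -0.0, -1.0]]
wrist_force: [-0.3, -0.6, -1.8]
width: 0.0545
grip_force: 20.0
```

Call:
carry_out(motion=[{"dx": 0, "dy": 0, "dz": 0, "spin": 0}, {"dx": 0, "dy": 0, "dz": 0, "spin": 0}])

```text
time: 55.5
eef_pos: [0.6439, 0.0046, 0.0234]
tool_rot: [[1.0, -0.0, -0.001], [-0.0, -1.0, 0.0], [-0.001, -0.0, -1.0]]
wrist_force: [-0.7, 0.4, -1.9]
width: 0.0545
grip_force: 20.0
```

Call:
carry_out(motion=[{"dx": 0, "dy": 0, "dz": 0, "spin": 0}, {"dx": 0, "dy": 0, "dz": 0, "spin": 0}, {"dx": 0, "dy": 0, "dz": 0, "spin": 0}, {"dx": 0, "dy": 0, "dz": -0.04, "spin": 0}, {"dx": 0, "dy": 0, "dz": -0.08, "spin": 0}], hand=0.8)

```text
time: 56.0
eef_pos: [0.6428, 0.005, 0.1034]
tool_rot: [[1.0, -0.0, -0.003], [-0.0, -1.0, 0.001], [-0.003, -0.001, -1.0]]
wrist_force: [0.4, -0.2, 0.7]
width: 0.0736
grip_force: 0.0
```

Call:
carry_out(motion=[{"dx": -0.04, "dy": 0, "dz": -0.02, "spin": 0}, {"dx": -0.08, "dy": 0, "dz": -0.04, "spin": 0}, {"dx": -0.12, "dy": 0, "dz": -0.06, "spin": 0}, {"dx": -0.16, "dy": 0, "dz": -0.08, "spin": 0}, {"dx": -0.2, "dy": 0, "dz": -0.1, "spin": 0}])

```text
time: 56.5
eef_pos: [0.4426, 0.0048, 0.2047]
tool_rot: [[1.0, -0.0, 0.001], [-0.0, -1.0, -0.0], [0.001, 0.0, -1.0]]
wrist_force: [-0.1, -0.4, 1.4]
width: 0.0733
grip_force: 0.0
```

Call:
carry_out(motion=[{"dx": -0.03, "dy": 0, "dz": 0, "spin": 0}, {"dx": -0.06, "dy": 0, "dz": 0, "spin": 0}, {"dx": -0.07, "dy": 0, "dz": 0, "spin": 0}, {"dx": -0.07, "dy": 0, "dz": 0, "spin": 0}, {"dx": -0.07, "dy": 0, "dz": 0, "spin": 0}])

```text
time: 57.0
eef_pos: [0.3747, 0.0047, 0.2043]
tool_rot: [[1.0, -0.0, 0.001], [-0.0, -1.0, -0.0], [0.001, 0.0, -1.0]]
wrist_force: [1.4, -0.1, 1.2]
width: 0.0736
grip_force: 0.0
```

Run:
```python
from h import *
s=vision.snapshot("top"); b=vision.snapshot("side")
for k in(s,b):
  p=pts(k,np.ones((420,560),bool))
  for n,x,y in(("red",.6406,.1945),("yellow",.6344,.288),("blue",.6415,.1033),("green",.6443,.004)):
    w=p[(np.hypot(p[:,0]-x,p[:,1]-y)<.045)&(p[:,2]>.05)&(p[:,2]<.065)]
    if len(w)>5: print(n,np.round(np.array(cv2.minEnclosingCircle((w[:,:2]*1000).astype(np.float32))[0])/1000-[x,y],4),len(w))
im=np.hstack([cv2.resize(k,(400,600),interpolation=cv2.INTER_CUBIC) for k in (s["color"][130:232,330:398],b["color"][130:220,255:315])]); save(dict(color=im),"fin2")
```

```text
red [-0.0006 -0.0017] 410
yellow [-0.002  -0.0011] 421
blue [-0.0048 -0.0019] 409
green [-0.0038 -0.0007] 407
red [0.001  0.0025] 365
yellow [0.0003 0.0025] 426
blue [-0.0035  0.0028] 311
green [-0.0015  0.002 ] 262
```

View pics/fin2.png

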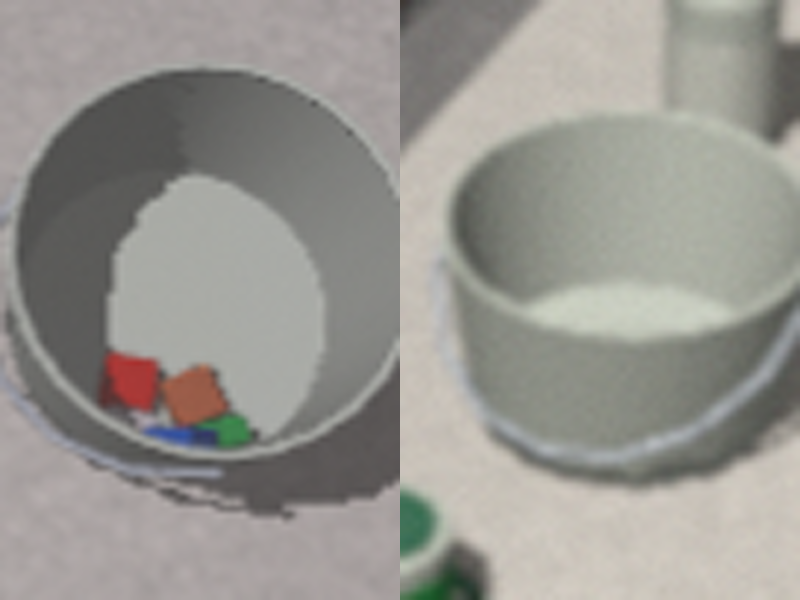

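All five pieces lie in the tub, with white showing between red and blue at (140,412). Every pot is within 5 mm of its mark. Handing in.

```bash
python3 -c "
from h import *
print(ticket.finish_job())"
```

```text
the job is handed in; nothing more can be done
None
```

The job is handed in (no verdict came back): all five pieces are in the tub, the empty tray lies flat about 8 mm off the centre of the taped rectangle, and all four pots stand within about 5 mm of their marks, including the green one, which was knocked aside and put back.

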